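Present the transformer to the inspection camera

ROBOT

A 6-joint arm with a two-finger parallel gripper is mounted at the origin on a cart in front of the work surface, level with it; the furniture and walls round the work are solid. World frame = base frame: x ahead of the robot, y to its left, z up, the work surface at z = 0. Lengths are in m, angles in degrees, forces in N, time in s.
With the tool pointing down it reaches from about 0.325 to 0.875 m from the base axis. Payload 4.4 kg.
Tool frame: the origin (TCP) lies midway between the tips of the shut fingers; the grasp point (between the pads) lies ctrl.grip_point_offset behind it (ctrl.grip_point_offset is the distance from the TCP to the grasp point, in m); z points along the fingers, y is the line along which they close (so a half turn about z gives the same grasp; the last joint's range is limited). The gripper opens to 85 mm and grips with 20 to 120 N. Pads are 22 mm wide; open, the fingers measure 114 mm over their backs; the gripper's body (76 mm by 85 mm) begins 54 mm behind the grasp point. The pads swing forward as they close: fully open they stand 13 mm farther back than shut.
Start: joints at [-77.206, 11.837, 88.321, -0, 79.842, -8.623], TCP at [0.21, -0.535, 0.192] pointing down, gripper open.
Joint ranges: [-156.59, 156.59], [-49.26, 127.26], [12.9, 141.05], [-63.56, 243.56], [4.71, 150.69], [-161.64, 161.64]. Speed limits (degrees/s): [159.86, 159.86, 180, 180, 180, 180].

INTERFACE

Orientations are given as [roll, pitch, yaw] about the fixed x, y, z axes, in that order (R = Rz(yaw) Ry(pitch) Rx(roll)).
In Python, from bench import ctrl gives the robot as it stands.
- The arm moves only by the shell command python3 -m inch 'ROWS' [FORCE]. ROWS is JSON, a list of rows, each a list of 3 entries, a list of its own where there are three numbers: the finger opening in cm, from 0 to 8.54, then the shift along the tool's x, y, z in cm, then the turn about the tool's z in degrees. A call has 1 to 5 rows; each row shifts and turns the commanded pose from where the row before left it, along the tool's axes as they then stand; what a row does not reach is not made up. A row lasts 1/12 s, in which the tool goes at most 41.7 mm and 7.16 degrees, less where a joint would pass 70% of its speed; a pose out of reach is approached as far as the arm can. A call with a gripper value outside its range is refused whole. The fingers move at their own pace and stop on an object; FORCE is the grip in N (left out, the last holds). Time passes only in rows, so rows that do not move let the fingers close. It gives the time, the measured TCP pose, the force, the opening and the grip force at its end, in the units of the state.
- ctrl.state(): the state, without advancing time (a new reading comes with each control period).
- ctrl.get_image(name): name is "scene" or "top" or "wrist"; returns (picture, depth): 480x640x3 uint8, red, green, blue; 480x640 float32, m along the optical axis (not along the pixel's ray), 0 where there is no reading.
- ctrl.camera_model(name): a dict with "mtx" (3x3 intrinsics, pixels), "R" (3x3) and "t" (3): a world point X has camera coordinates R X + t. Camera axes: x right, y down, z forward; pixel columns grow to the right and rows downward; lengths in m; the calibration is good to about 2 mm. A picture is of the moment at which its call begins: read the wrist's pose just before it. camera_model takes no time and is no camera call; for the wrist camera it gives the pose at the moment of the call.
- ctrl.hand_in(): hands the job in; it is judged then, once.
The state is a dict: "time_s": time; "joint_positions": joint angles; "qvel": joint speeds; "tau": joint torques, N m; "eef_pos": TCP position; "ee_rot": TCP orientation; "wrist_force": force on the tool from outside, world axes, zero at the start; "ft_torque": the same for the moment, N m; "finger_gap": finger opening in m; "gripper_force": force on a finger pad.
Only numpy, scipy, OpenCV 4.12 (cv2) and the standard library are available. Lean on these libraries where they do the work, as an engineer would, in place of code of your own. Each camera call takes 0.05 s, during which the arm holds its last target. There are 200 camera calls.

TASK

Tip up the parts tub's loose lid by its grip bar, letting it turn on its far edge, then lift it off and lay it flat, right way up, on the free worktop beside the tub. Take the transformer out of the tub and hold it still in the air in front of the inspection camera, its centre on the lens's line of sight 12 cm in front of the lens, its length along that line of sight so that one end (either) looks squarely into the lens, its top uppermost and its sides not rolled; the program finishes while still holding it there. Leave the heatsink in the tub and everything else standing where it is.

Things in the scene. Friction and masses are not known exactly. Their poses are not given: they have to be found in the camera images.
- tub: Parts tub, fixed to the worktop: open rectangular box, outside 106 (x) x 196 (y) x 45 mm high, walls and floor 3 mm thick. Origin: centre of its underside on the worktop. The transformer and heatsink each stand some 40 mm from its middle along y. x: across the short way, away from the robot; y: along the tub. The worktop to its right (-y) is free for the lid as far as y = -0.22.
- lid: Flat lid lying loose on the tub's rim, 114 (x) x 204 (y) mm, plate 4 mm thick, about 110 g. Origin: centre of the plate's underside (45 mm above the worktop when seated). Under the plate a low locating rim, 5 mm deep, sits inside the tub with 3 mm play, so on the worktop the origin stands 5 mm up. x, y, z as the tub's.
- lid_bar (a point): Centre of the lid's grip bar: an upright rib along the lid's y, 60 mm long, 10 mm thick (x), rising 21 mm above the plate's top, near the edge towards the robot. This point is 36 mm to -x of the lid's centre, 10 mm above the plate's top and 14 mm above its underside (59 mm above the worktop when seated). Axes as the lid's.
- lid_back (a point): Middle of the lid's far edge, underside of the plate, 57 mm to +x of the lid's centre. The lid tips about this edge when the bar is raised.
- transformer_mid (a point): Centre of the mains transformer (laminated core, fat yellow winding), 33 wide (x), 58 long (y), 34 mm high (z), 0.15 to 0.27 kg; this point is 17 mm above its underside. Flat winding sides 32 mm apart across x, from 8 to 26 mm above the underside: grip there. y points to an end face, z up. It stands on the tub's floor, its length roughly across the tub.
- transformer: The same transformer; origin: centre of its underside, same axes. It stands in one half of the tub, the heatsink in the other; which is which varies.
- heatsink: Finned metal heatsink in the tub's other half, 40 x 40 x 20 mm high. Stays in the tub. Origin: centre of its underside.
- inspection_camera: Inspection camera on a fixed bench stand: base plate 100 x 120 mm, post 312 mm high, head on top whose lens looks towards the robot and 30 degrees below level. Origin: centre of the base plate's underside; -x is the way the lens looks, seen from above.
- lens (a point): Centre of the front of the camera's lens (264 mm above the worktop). x: back along the line of sight into the lens (the camera looks along -x); y: level, to the camera's side; z: at right angles to both, upward.
- focus (a point): The point in empty air on the lens's line of sight, 120 mm in front of the lens (204 mm above the worktop), where the transformer's centre is to be held. Axes as the lens's.
- screw_jar: Small round screw jar with a wider cap, 41 mm across, 34 mm high. A bystander, loose; origin: centre of its underside.
- flux_tin: Flat round white tin, 49 mm across, 18 mm high. A bystander, loose; origin: centre of its underside.
- flux_bottle: Small upright bottle with a tall cap, 30 mm across, 74 mm high. A bystander, loose; origin: centre of its underside.
- desolder_pump: Pen-shaped solder sucker (desoldering pump) lying flat, 176 x 22 x 26 mm. A bystander, loose; origin: centre of its underside.
- tip_cleaner: Dome-shaped tip cleaner, 68 mm across, 63 mm high. A bystander, loose; origin: centre of its underside.

How it is judged:
By the outcome, as a careful person would: the job done as asked, in the order asked, and still so for the second after the job is handed in, while the arm keeps its last pose, push and grip.
It also fails if it takes over 58 s, if anything falls off the work surface, if the arm or the gripper's body presses on something with over 40 N, if the wrist force passes 120 N, or if a joint passes its speed limit or range.

## Working session

There is one attempt and no reset: what is moved stays moved. The work goes in short steps, Python scripts to look and compute and a shell command to move; the robot and the scene stay as the last step left them, time stands still between calls to the robot, and variables do not carry over. Pictures are saved under pics/ and viewed, at most 10 in all, crops included, and the job is handed in when it is done.

```bash
ls; mkdir -p pics; python3 - <<'E'
from bench import ctrl
import cv2,numpy as np
s=ctrl.state();print(s, ctrl.grip_point_offset)
ims=[]
for n in("scene","top","wrist"):
    m=ctrl.camera_model(n);im,d=ctrl.get_image(n);np.savez(f"pics/{n}0.npz",im=im,d=d,**m)
    print(n,np.round(m["mtx"],1).tolist(),np.round(m["R"],3).tolist(),np.round(m["t"],3).tolist())
    cv2.imwrite(f"pics/{n}0.png",im[:,:,::-1])
E
```

```text
pics
{'time_s': 0.0, 'joint_positions': array([-7.72059507e+01,  1.18856563e+01,  8.84052372e+01, -7.42944976e-05,
        7.98404295e+01, -8.62293243e+00]), 'qvel': array([-0.05150027,  0.02797771,  0.07060265,  0.01222705,  0.08564917,
       -0.03386126]), 'tau': array([ 2.51335541e-04, -3.83031285e+01, -2.91594923e+01, -2.07440248e-04,
        1.04884920e-02,  7.77563400e-06]), 'eef_pos': array([ 0.20976401, -0.53446829,  0.19110828]), 'ee_rot': array([-1.79870151e+02, -1.96171008e-02,  2.14169726e+01]), 'wrist_force': array([-0.70115913,  0.23697167, -0.36559976]), 'ft_torque': array([-0.01363994, -0.02155676,  0.08140576]), 'gripper_force': 0.0, 'finger_gap': 0.08547260080715817} 0.0187
scene [[607.7, 0.0, 333.7], [0.0, 607.7, 237.4], [0.0, 0.0, 1.0]] [[-0.842, -0.539, -0.008], [-0.371, 0.591, -0.717], [0.391, -0.601, -0.697]] [0.447, 0.315, 1.129]
top [[614.9, 0.0, 321.2], [0.0, 614.9, 229.5], [0.0, 0.0, 1.0]] [[0.005, -1.0, 0.003], [-0.99, -0.006, -0.141], [0.141, -0.002, -0.99]] [0.012, 0.534, 1.605]
wrist [[335.0, 0.0, 323.2], [0.0, 335.0, 238.5], [0.0, 0.0, 1.0]] [[0.365, -0.931, -0.002], [-0.899, -0.354, 0.259], [-0.241, -0.093, -0.966]] [-0.575, -0.034, 0.379]
```

View pics/top0.png

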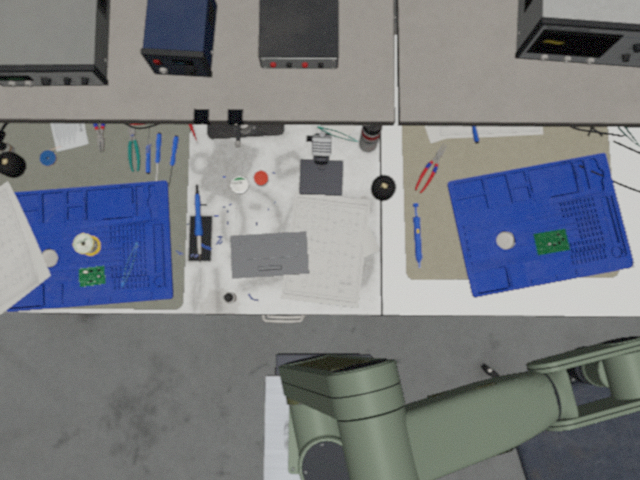

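View pics/scene0.png

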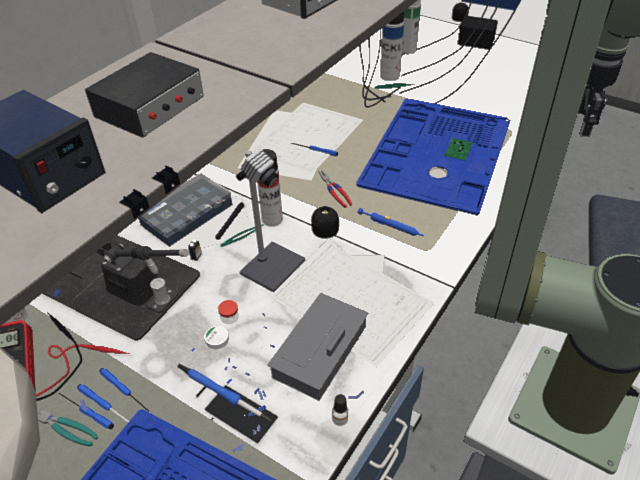

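The top view shows the lidded tub as a grey rectangle around (270,255) with its bar at (270,268). The stand base is at (321,177) and the screw jar and tins are at (261,178) and (240,185). The bottle is at (230,297), the pump at (198,215) and the tip cleaner at (383,187). The scene view shows the same, with the stand head at (262,165).

```bash
cat > h.py <<'E'
import cv2,numpy as np
from bench import ctrl
def load(f):
    z=np.load(f);return z["im"],z["d"],z["mtx"],z["R"],z["t"]
def ray(px,K,R,t):
    d=R.T@np.linalg.inv(K)@np.array([px[0],px[1],1.]);return -R.T@t,d
def onplane(px,h,K,R,t):
    c,d=ray(px,K,R,t);return c+d*(h-c[2])/d[2]
def cloud(d,K,R,t):
    v,u=np.mgrid[:d.shape[0],:d.shape[1]]
    p=np.stack([(u-K[0,2])/K[0,0]*d,(v-K[1,2])/K[1,1]*d,d],-1)
    return (p-t)@R
def two(a,b):
    # least-squares meeting of rays [(px,K,R,t),...]
    A=np.zeros((3,3));y=np.zeros(3);L=[]
    for x in (a,b):
        c,d=ray(*x);d/=np.linalg.norm(d);P=np.eye(3)-np.outer(d,d);A+=P;y+=P@c;L.append((c,P))
    X=np.linalg.solve(A,y);return X,[np.linalg.norm(P@(X-c)) for c,P in L]
def snap(n,tag):
    m=ctrl.camera_model(n);im,d=ctrl.get_image(n);np.savez(f"pics/{n}{tag}.npz",im=im,d=d,**m)
    cv2.imwrite(f"pics/{n}{tag}.png",im[:,:,::-1]);return im,d,m["mtx"],m["R"],m["t"]
E
python3 - <<'E'
from h import *
im,d,K,R,t=load("pics/top0.npz");P=cloud(d,K,R,t)
for n in("top","scene"):
    im,d,K,R,t=load(f"pics/{n}0.npz");P=cloud(d,K,R,t);X,Y,Z=P[...,0],P[...,1],P[...,2]
    ok=(d>0)&(X>.3)&(X<.75)&(Y>-.25)&(Y<.4)
    print(n,"table",np.median(Z[ok&(abs(Z)<.02)]))
    for lo,hi in((.038,.056),(.058,.085),(.03,.036),(.012,.025),(.25,.36),(.1,.25)):
        nn,l,s,c=cv2.connectedComponentsWithStats((ok&(Z>lo)&(Z<hi)).astype(np.uint8))
        for i in range(1,nn):
            if s[i,4]<25: continue
            q=P[l==i];r=cv2.minAreaRect((q[:,:2]*1000).astype(np.float32))
            print(lo,s[i,4],np.round(q.mean(0),3),"rect",np.round(r[0]),np.round(r[1]),round(r[2],1),"z",np.round(np.percentile(q[:,2],[5,50,95]),3))
E
```

```text
top table 0.0002885745078038591
0.038 236 [ 0.647 -0.152  0.049] rect [ 652. -154.] [65. 64.] 88.8 z [0.04  0.05  0.055]
0.038 30 [ 0.653 -0.155  0.052] rect [ 650. -154.] [14. 25.] 63.8 z [0.044 0.054 0.056]
0.038 276 [0.565 0.342 0.048] rect [565. 342.] [177.  19.] 2.0 z [0.04  0.049 0.055]
0.038 3085 [0.466 0.151 0.048] rect [466. 151.] [115. 204.] 3.9 z [0.043 0.049 0.054]
0.058 128 [ 0.65  -0.153  0.061] rect [ 650. -153.] [42. 45.] 0.1 z [0.058 0.061 0.066]
0.058 99 [0.43  0.148 0.068] rect [429. 149.] [12. 61.] 4.9 z [0.061 0.069 0.076]
0.058 61 [0.352 0.254 0.071] rect [353. 255.] [20. 20.] 63.0 z [0.062 0.072 0.079]
0.03 110 [0.677 0.18  0.033] rect [677. 179.] [40. 37.] 66.1 z [0.03  0.033 0.036]
0.012 530 [0.687 0.007 0.015] rect [684.  15.] [119.  96.] 86.0 z [0.012 0.015 0.021]
0.012 223 [0.66  0.238 0.018] rect [660. 239.] [49. 47.] 47.3 z [0.013 0.018 0.023]
0.012 42 [0.652 0.064 0.015] rect [653.  65.] [29. 31.] 45.9 z [0.012 0.014 0.021]
0.012 39 [0.641 0.037 0.014] rect [642.  36.] [15. 41.] 4.2 z [0.013 0.014 0.017]
0.012 238 [ 0.529 -0.243  0.019] rect [ 527. -242
[... 2158 characters left out ...]
. 20.] 39.3 z [0.012 0.017 0.024]
0.012 81 [0.418 0.098 0.019] rect [418.  96.] [ 4. 96.] 3.9 z [0.013 0.019 0.024]
0.012 399 [0.66  0.241 0.018] rect [661. 240.] [47. 48.] 36.9 z [0.014 0.018 0.021]
0.012 281 [0.441 0.228 0.019] rect [436. 223.] [145.  72.] 47.0 z [0.013 0.018 0.025]
0.012 58 [0.348 0.265 0.018] rect [349. 265.] [27. 11.] 29.2 z [0.013 0.018 0.024]
0.25 2011 [0.727 0.13  0.352] rect [728.  75.] [ 11. 650.] 0.4 z [0.344 0.352 0.359]
0.25 991 [0.687 0.026 0.292] rect [690.  25.] [62. 71.] 84.6 z [0.268 0.293 0.313]
0.1 331 [0.713 0.018 0.175] rect [714.  19.] [14. 13.] 34.3 z [0.108 0.176 0.237]
0.1 116 [0.727 0.223 0.207] rect [730. 223.] [38. 14.] 14.2 z [0.197 0.207 0.215]
```

```bash
python3 -m inch '[[8.5,[0,0,-3],6],[8.5,[0,0,-3],6],[8.5,[0,0,-2],5.4],[8.5,[1.5,-3.7,0],0],[8.5,[1.5,-3.7,0],0]]'
for i in 1 ; do python3 -m inch '[[8.5,[1.5,-3.7,0],0],[8.5,[1.5,-3.7,0],0],[8.5,[1.5,-3.7,0],0],[8.5,[1.5,-3.7,0],0],[8.5,[1.5,-3.7,0],0]]'; done
python3 -m inch '[[8.5,[1.5,-3.7,0],0],[8.5,[1.5,-3.7,0],0],[8.5,[1.5,-3.7,0],0],[8.5,[1.5,-3.7,0],0],[8.5,[1.5,-3.7,0],0]]'
python3 -m inch '[[8.5,[1.5,-3.7,0],0],[8.5,[1.5,-3.7,0],0],[8.5,[1.5,-3.7,0],0],[8.5,[0,0,0],0]]'
python3 - <<'E'
from h import *
im,d,K,R,t=snap("wrist","1"); s=ctrl.state();print(s["eef_pos"],s["ee_rot"],-R.T@t)
P=cloud(d,K,R,t);print(np.percentile(P[...,2][d>0],[1,5,50,95,99]))
E
```

```text
time_s: 0.57
eef_pos: [0.2346, -0.4607, 0.2737]
ee_rot: [179.8, -0.1, 3.8]
wrist_force: [0.4, 0.3, -0.1]
finger_gap: 0.085
gripper_force: 0.0
time_s: 0.98
eef_pos: [0.2965, -0.2675, 0.2719]
ee_rot: [-180.0, -0.0, 4.0]
wrist_force: [1.6, -0.1, 0.2]
finger_gap: 0.0852
gripper_force: 0.0
time_s: 1.4
eef_pos: [0.3583, -0.0779, 0.2722]
ee_rot: [180.0, -0.0, 4.0]
wrist_force: [0.7, -0.6, -0.1]
finger_gap: 0.085
gripper_force: 0.0
time_s: 1.73
eef_pos: [0.396, 0.0408, 0.2721]
ee_rot: [-179.8, -0.0, 4.6]
wrist_force: [-0.8, -0.1, -0.1]
finger_gap: 0.0847
gripper_force: 0.0
[0.39540776 0.03761072 0.27199874] [-1.79956321e+02  3.60169219e-02  4.50690519e+00] [0.46104061 0.04432796 0.45486222]
[-0.75247149 -0.74983981  0.00223159  0.40470197  0.41273336]
```

View pics/wrist1.png

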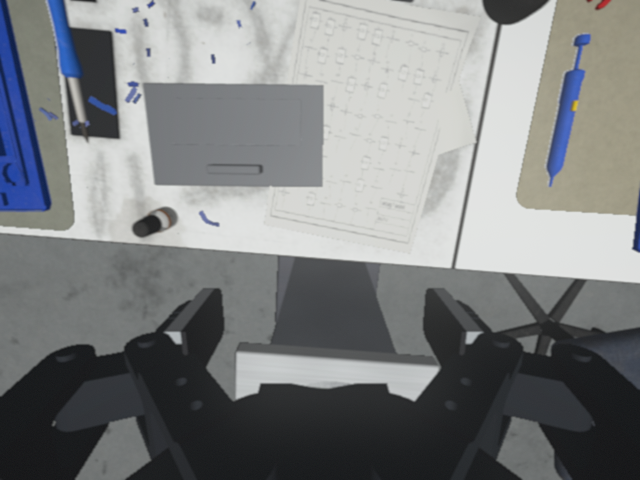

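The wrist view shows the lid around (235,135) with its bar at (235,168) and the open fingers below. I'll measure the lid, bar and stand in this view and compare with the top view.

```bash
cat > lidm.py <<'E'
from h import *
def bar(f):
    im,d,K,R,t=load(f);P=cloud(d,K,R,t);X,Y,Z=P[...,0],P[...,1],P[...,2]
    for nm,lo,hi in(("lid",.043,.055),("bar",.061,.08)):
        m=(d>0)&(Z>lo)&(Z<hi)&(X>.38)&(X<.56)&(Y>0.02)&(Y<.28)
        n,l,s,c=cv2.connectedComponentsWithStats(m.astype(np.uint8));i=1+s[1:,4].argmax();q=P[l==i];r=cv2.minAreaRect((q[:,:2]*1000).astype(np.float32))
        print(f,nm,s[i,4],np.round(r[0],1),np.round(r[1]),round(r[2],1),np.round(np.median(q[:,2]),4),"px",c[i])
    return c[i],K,R,t
if __name__=="__main__":
    a=bar("pics/wrist1.npz");b=bar("pics/top0.npz");c=bar("pics/scene0.npz")
    print(two(a,b),two(a,c))
    # stand
    for n in("top0","scene0","wrist1"):
        im,d,K,R,t=load(f"pics/{n}.npz");P=cloud(d,K,R,t);X,Y,Z=P[...,0],P[...,1],P[...,2]
        for lo,hi in((.010,.02),(.25,.32)):
            m=(d>0)&(Z>lo)&(Z<hi)&(X>.6)&(X<.75 if lo<.1 else X<.72)&(abs(Y-.02)<.08)
            if m.sum()<30: continue
            q=P[m];r=cv2.minAreaRect((q[:,:2]*1000).astype(np.float32));print(n,lo,m.sum(),np.round(r[0],1),np.round(r[1]),round(r[2],1),np.round(q.min(0),3),np.round(q.max(0),3))
E
python3 lidm.py
```

```text
pics/wrist1.npz lid 17407 [466.9 148.8] [114. 204.] 4.0 0.0504 px [235.25012926 132.52622508]
pics/wrist1.npz bar 514 [431.3 146. ] [10. 60.] 4.5 0.0708 px [232.49610895 168.68093385]
pics/top0.npz lid 2823 [465.9 151. ] [114. 204.] 3.9 0.0487 px [269.28940843 254.04888417]
pics/top0.npz bar 93 [429.5 148.7] [10. 61.] 3.7 0.0686 px [269.29032258 267.34408602]
pics/scene0.npz lid 4761 [467.  151.9] [116. 208.] 4.2 0.05 px [317.1831548  340.65994539]
pics/scene0.npz bar 182 [431.3 148. ] [13. 61.] 4.1 0.0692 px [335.13186813 339.82417582]
(array([0.43038094, 0.1497704 , 0.05600171]), [np.float64(0.00023668370438680706), np.float64(0.00023668370438666454)]) (array([0.43137623, 0.14791561, 0.06365642]), [np.float64(0.0006639282193608692), np.float64(0.0006639282193608789)])
top0 0.01 893 [667.9  16.2] [144. 130.] 88.2 [ 0.603 -0.056  0.01 ] [0.734 0.089 0.02 ]
top0 0.25 585 [686.1  21.5] [56. 68.] 89.9 [ 0.652 -0.006  0.268] [0.72  0.049 0.319]
scene0 0.01 1429 [684.8  17.2] [122. 103.] 87.8 [ 0.632 -0.045  0.01 ] [0.738 0.079 0.02 ]
scene0 0.25 967 [687.4  24.9] [62. 66.] 84.6 [ 0.653 -0.008  0.252] [0.72  0.054 0.318]
```

```bash
python3 -m inch '[[8.5,[1.43,-3.6,0],0.4],[8.5,[1.43,-3.6,2],0],[8.5,[1.43,-3.56,4],0],[8.5,[0,0,4],0],[8.5,[0,0,2],0]]' >/dev/null
python3 -m inch '[[8.5,[0,0,0],0],[8.5,[0,0,0],0]]'; python3 - <<'E'
from h import *
im,d,K,R,t=snap("wrist","2"); print(ctrl.state()["eef_pos"],ctrl.state()["ee_rot"])
import lidm;a=lidm.bar("pics/wrist2.npz");b=lidm.bar("pics/top0.npz");print(two(a,b)[0])
E
```

```text
time_s: 2.37
eef_pos: [0.4268, 0.1323, 0.1621]
ee_rot: [180.0, 0.2, 3.5]
wrist_force: [0.1, -0.1, 0.3]
finger_gap: 0.085
gripper_force: 0.0
[0.42849297 0.13257567 0.16396441] [ 1.79986594e+02 -5.12374377e-02  3.51555656e+00]
pics/wrist2.npz lid 29973 [466.9 148.7] [114. 204.] 3.9 0.0504 px [305.68077937 170.69615988]
pics/wrist2.npz bar 965 [431.2 146.4] [10. 60.] 3.6 0.0706 px [305.16476684 221.43419689]
pics/top0.npz lid 2823 [465.9 151. ] [114. 204.] 3.9 0.0487 px [269.28940843 254.04888417]
pics/top0.npz bar 93 [429.5 148.7] [10. 61.] 3.7 0.0686 px [269.29032258 267.34408602]
[0.43021198 0.14816494 0.06240264]
```

View pics/wrist2.png

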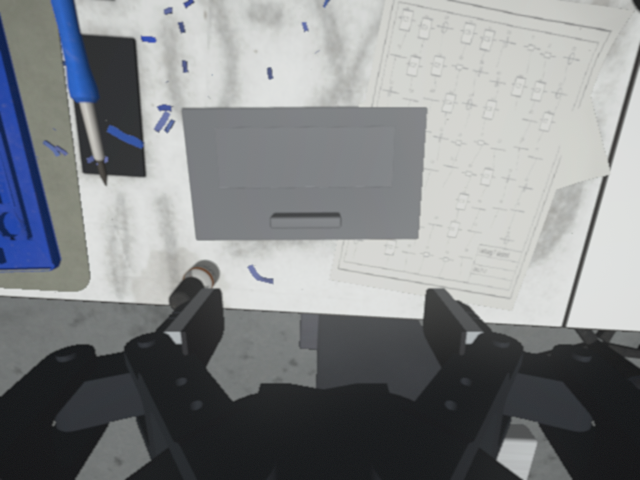

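The wrist view shows the bar at (305,220) and the open fingers at (200,320) and (445,320). The bar measures about (0.431, 0.147) with its top at 0.070, so I'll descend and close.

```bash
python3 -m inch '[[8.5,[0.35,-1.5,3],-0.4],[8.5,[0,0,3],0],[8.5,[0,0,2.5],0],[8.5,[0,0,1.5],0],[8.5,[0,0,0],0]]'
python3 -m inch '[[8.5,[0,0,0],0],[8.5,[0,0,0],0]]'
```

```text
time_s: 2.83
eef_pos: [0.4296, 0.1478, 0.0622]
ee_rot: [180.0, 0.2, 3.9]
wrist_force: [-0.6, 0.2, -0.9]
finger_gap: 0.085
gripper_force: 0.0
time_s: 3.0
eef_pos: [0.4331, 0.1487, 0.0658]
ee_rot: [-180.0, -0.3, 4.0]
wrist_force: [0.7, 0.8, 0.9]
finger_gap: 0.0847
gripper_force: 0.0
```

```bash
python3 -m inch '[[8,[0,0,0.7],0],[5.5,[0,0,0],0],[5.5,[0,0,0],0],[5.5,[0,0,0],0],[5.5,[0,0,0],0]]' 20
python3 -m inch '[[5.5,[0,0,0],0],[5.5,[0,0,0],0],[5.5,[0,0,0],0],[5.5,[0,0,0],0],[5.5,[0,0,0],0]]'
```

```text
time_s: 3.42
eef_pos: [0.4305, 0.1488, 0.0564]
ee_rot: [-180.0, -0.0, 4.0]
wrist_force: [-0.2, -1.4, -0.5]
finger_gap: 0.055
gripper_force: 0.0
time_s: 3.83
eef_pos: [0.4303, 0.1488, 0.0561]
ee_rot: [180.0, 0.0, 4.0]
wrist_force: [0.1, -0.7, -0.1]
finger_gap: 0.055
gripper_force: 0.0
```

```bash
python3 -m inch '[[7,[0,0,0],0],[7,[0,0,0],0],[7,[0,0,0],0],[7,[0,0,1],0],[5.5,[0,0,0],0]]' 20
python3 -m inch '[[5.5,[0,0,0],0],[5.5,[0,0,0],0],[5.5,[0,0,0],0],[5.5,[0,0,0],0],[5.5,[0,0,0],0]]'
```

```text
time_s: 4.25
eef_pos: [0.429, 0.1486, 0.0445]
ee_rot: [180.0, 0.2, 4.0]
wrist_force: [-0.2, -0.5, -1.0]
finger_gap: 0.0595
gripper_force: 0.0
time_s: 4.67
eef_pos: [0.4305, 0.1488, 0.0463]
ee_rot: [-180.0, -0.0, 4.0]
wrist_force: [-0.1, 0.8, 0.3]
finger_gap: 0.0549
gripper_force: 0.0
```

```bash
python3 - <<'E'
from h import *
im,d,K,R,t=snap("wrist","3")
P=cloud(d,K,R,t)
cv2.imwrite("pics/w3c.png",cv2.resize(im[180:480,100:540,::-1],None,fx=1.8,fy=1.8))
E
```

```text
(no output)
```

View pics/w3c.png

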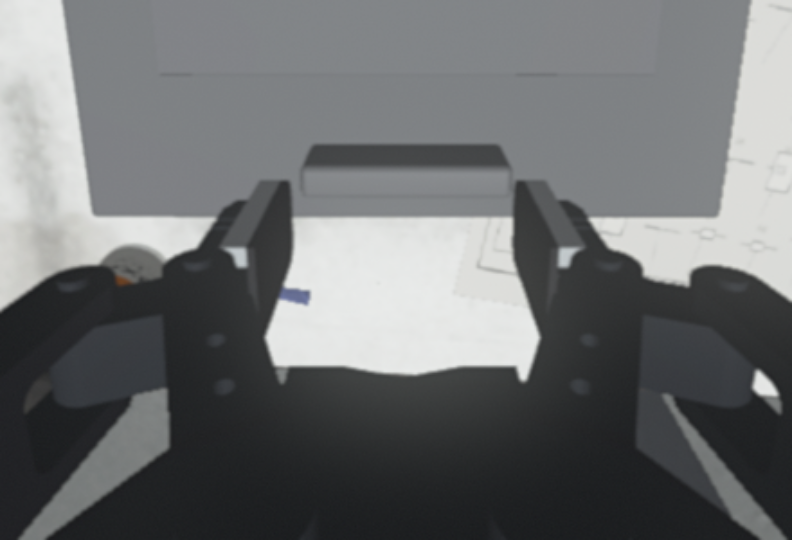

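The fingers at (265,190) and (540,190) in the crop still hang above the bar at (405,175). I'll read the pad tips' height from the depth.

```bash
python3 - <<'E'
from h import *
im,d,K,R,t=load("pics/wrist3.npz");P=cloud(d,K,R,t)
for (u,v) in((247,284),(256,284),(400,284),(408,300),(395,290),(232,305),(325,272),(325,283)):
    print(u,v,np.round(P[v,u],4),im[v,u])
m=(d>0)&(im.max(2)<70)&(P[...,2]>.03);m[320:]=0
for h in np.arange(.05,.11,.005):
    q=P[m&(abs(P[...,2]-h)<.0025)]
    if len(q)>5: print(round(h,3),len(q),np.round(q.min(0),3),np.round(q.max(0),3))
E
```

```text
247 284 [0.439  0.1802 0.0985] [86 88 89]
256 284 [0.44   0.1762 0.1003] [51 52 53]
400 284 [0.4439 0.1167 0.0997] [88 90 92]
408 300 [0.4441 0.1173 0.1153] [89 90 91]
395 290 [0.4433 0.1198 0.1048] [59 60 61]
232 305 [0.4394 0.1811 0.1191] [87 89 90]
325 272 [0.4354 0.1471 0.0688] [89 91 93]
325 283 [0.4302 0.1468 0.0706] [134 136 139]
0.055 29 [0.434 0.121 0.054] [0.438 0.175 0.057]
0.06 8 [0.434 0.12  0.058] [0.438 0.175 0.062]
0.065 6 [0.434 0.12  0.063] [0.438 0.175 0.067]
0.095 139 [0.423 0.12  0.093] [0.444 0.177 0.097]
0.1 289 [0.423 0.108 0.098] [0.444 0.189 0.102]
0.105 299 [0.425 0.108 0.103] [0.444 0.189 0.107]
```

```bash
cat > tips.py <<'E'
from h import *
import sys
def tips(f):
    im,d,K,R,t=load(f);P=cloud(d,K,R,t);c=-R.T@t
    m=(d>0)&(d<.2)&(im.max(2)<130);m[:200]=0
    q=P[m];zt=np.percentile(q[:,2],0.3);q=q[q[:,2]<zt+.006]
    print(f,"tip z",round(zt,4),"cam z",round(c[2],4),np.round(q.min(0),3),np.round(q.max(0),3))
if __name__=="__main__":
    for f in sys.argv[1:]: tips(f)
E
python3 tips.py pics/wrist1.npz pics/wrist2.npz pics/wrist3.npz
python3 -m inch '[[7.2,[0,0,0],0],[7.2,[0,0,0],0],[7.2,[0,0,0],0],[7.2,[0,0,1],0],[7.2,[0,0,0],0]]' 20
python3 - <<'E'
from h import *;snap("wrist","4");s=ctrl.state();print(s["eef_pos"],s["joint_positions"])
import tips;tips.tips("pics/wrist4.npz")
E
```

```text
pics/wrist1.npz tip z 0.3283 cam z 0.4549 [ 0.382 -0.015  0.325] [0.411 0.094 0.334]
pics/wrist2.npz tip z 0.2187 cam z 0.3445 [0.413 0.077 0.214] [0.442 0.186 0.225]
pics/wrist3.npz tip z 0.0497 cam z 0.229 [0.405 0.07  0.03 ] [0.463 0.337 0.056]
time_s: 5.13
eef_pos: [0.429, 0.1486, 0.0346]
ee_rot: [180.0, 0.2, 4.0]
wrist_force: [0.2, -0.8, 0.2]
finger_gap: 0.072
gripper_force: 0.0
[0.4289686  0.14857886 0.03481983] [8.15818555e+00 8.96165253e+00 1.12698761e+02 3.38850395e-04
 5.85042217e+01 9.41423644e+01]
pics/wrist4.npz tip z 0.0498 cam z 0.217 [0.405 0.046 0.048] [0.463 0.25  0.056]
```

```bash
python3 -m inch '[[7.2,[0,0,1],0],[7.2,[0,0,0.8],0],[7.2,[0,0,0],0],[7.2,[0,0,0],0]]' 20
python3 - <<'E'
from h import *;im,d,K,R,t=snap("wrist","5");s=ctrl.state();print(s["eef_pos"],s["wrist_force"])
snap("scene","5")
P=cloud(d,K,R,t);q=P[(d>0)&(im.max(2)<130)&(P[...,2]>.056)&(abs(P[...,0]-.4335)<.013)&(abs(P[...,1]-.148)<.06)&(abs(P[...,1]-.148)>.034)]
for h in np.arange(.056,.1,.004):
    w=q[abs(q[:,2]-h)<.002]
    print(round(h,3),len(w),np.round(w.min(0),3) if len(w) else '',np.round(w.max(0),3) if len(w) else '')
cv2.imwrite("pics/s5.png",cv2.resize(np.load("pics/scene5.npz")["im"][250:410,230:430,::-1],None,fx=3,fy=3))
E
```

```text
time_s: 5.52
eef_pos: [0.4292, 0.1486, 0.017]
ee_rot: [180.0, 0.1, 4.0]
wrist_force: [0.7, 0.5, 0.8]
finger_gap: 0.0716
gripper_force: 0.0
[0.42986005 0.14871835 0.0175693 ] [-0.28900899 -0.33939313  0.57393842]
0.056 0  
0.06 0  
0.064 27 [0.421 0.111 0.064] [0.439 0.184 0.066]
0.068 203 [0.421 0.107 0.066] [0.443 0.19  0.07 ]
0.072 378 [0.421 0.1   0.07 ] [0.444 0.196 0.074]
0.076 451 [0.421 0.098 0.074] [0.444 0.197 0.078]
0.08 524 [0.421 0.099 0.078] [0.444 0.198 0.082]
0.084 540 [0.421 0.098 0.082] [0.444 0.197 0.086]
0.088 611 [0.421 0.098 0.086] [0.444 0.198 0.09 ]
0.092 674 [0.421 0.098 0.09 ] [0.444 0.197 0.094]
0.096 620 [0.421 0.099 0.094] [0.444 0.197 0.098]
```

View pics/s5.png

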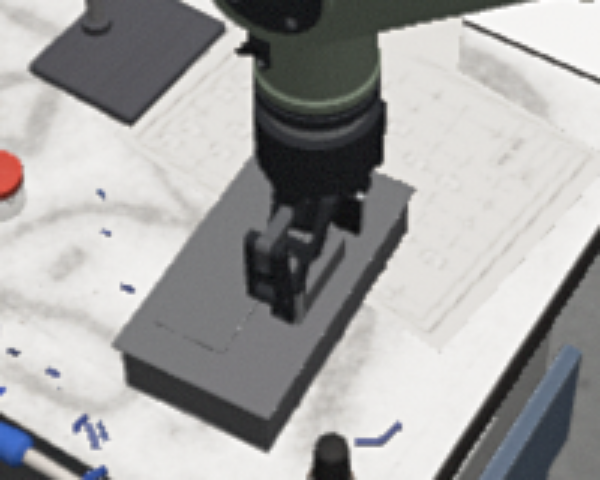

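The scene crop shows the fingers at (290,290) straddling the bar just above the lid. The tips are about 48 mm above the reported TCP, so I'll work from that. I'll lower 4 mm and close.

```bash
python3 -m inch '[[7.2,[0,0,0.4],0],[5.7,[0,0,0],0],[5.7,[0,0,0],0],[5.7,[0,0,0],0],[5.7,[0,0,0],0]]' 20
python3 -m inch '[[5.7,[0,0,0],0],[5.7,[0,0,0],0]]'
```

```text
time_s: 6.03
eef_pos: [0.4304, 0.1488, 0.0141]
ee_rot: [-180.0, -0.0, 4.0]
wrist_force: [0.3, -0.2, -1.3]
finger_gap: 0.0592
gripper_force: 21.8
time_s: 6.2
eef_pos: [0.4303, 0.1488, 0.0141]
ee_rot: [-180.0, -0.0, 4.0]
wrist_force: [-0.4, 0.2, -0.7]
finger_gap: 0.0592
gripper_force: 21.8
```

```bash
python3 -m inch '[[5.7,[0.2,0,-0.3],0],[5.7,[0.2,0,-0.5],0],[5.7,[0.1,0,-0.5],0],[5.7,[0.1,0,-0.3],0],[5.7,[0,0,0],0]]' 20
cat > lidp.py <<'E'
from h import *
def plane(f,x=(.4,.6),y=(.03,.27),zlo=.01,zhi=.3):
    im,d,K,R,t=load(f);P=cloud(d,K,R,t);g=im.astype(int)
    m=(d>0)&(g.max(2)-g.min(2)<14)&(g.max(2)>85)&(g.max(2)<165)&(P[...,0]>x[0])&(P[...,0]<x[1])&(P[...,1]>y[0])&(P[...,1]<y[1])&(P[...,2]>zlo)&(P[...,2]<zhi)
    n,l,s,c=cv2.connectedComponentsWithStats(m.astype(np.uint8));i=1+s[1:,4].argmax();q=P[l==i]
    for k in range(6):
        A=np.c_[q[:,:2],np.ones(len(q))];w=np.linalg.lstsq(A,q[:,2],rcond=None)[0];r=abs(A@w-q[:,2]);q=q[r<max(.0015,2*np.median(r))]
    nrm=np.r_[-w[:2],1];nrm/=np.linalg.norm(nrm)
    far=q[q[:,0]>np.percentile(q[:,0],98)]
    print(f,len(q),"tilt",round(np.degrees(np.arccos(nrm[2])),1),"n",np.round(nrm,3),"far edge",np.round(far.mean(0),3),"x range",np.round([q[:,0].min(),q[:,0].max()],3),"y",np.round([q[:,1].min(),q[:,1].max()],3),"z",np.round([q[:,2].min(),q[:,2].max()],3))
E
python3 - <<'E'
from h import *;snap("wrist","6");s=ctrl.state();print(s["eef_pos"],s["wrist_force"],s["ft_torque"])
import lidp;lidp.plane("pics/wrist5.npz");lidp.plane("pics/wrist6.npz")
E
```

```text
time_s: 6.62
eef_pos: [0.4377, 0.1494, 0.0313]
ee_rot: [-180.0, -0.2, 4.0]
wrist_force: [-0.1, -0.5, -0.9]
finger_gap: 0.0591
gripper_force: 21.8
[0.43718043 0.14930823 0.03086418] [ 0.02390158 -0.4609729  -0.80022492] [ 0.02432567  0.05529241 -0.00245215]
pics/wrist5.npz 72949 tilt 0.7 n [0.013 0.001 1.   ] far edge [0.527 0.079 0.05 ] x range [0.41 0.53] y [0.048 0.254] z [0.049 0.053]
pics/wrist6.npz 84069 tilt 0.6 n [0.011 0.002 1.   ] far edge [0.533 0.085 0.067] x range [0.413 0.537] y [0.048 0.256] z [0.066 0.07 ]
```

```bash
python3 -m inch '[[5.7,[-0.2,0,0.5],0],[5.7,[-0.2,0,0.5],0],[5.7,[-0.2,0,0.4],0],[5.7,[-0.1,0,0.3],0],[5.88,[0,0,0],0]]' 20
for g in 1; do python3 -m inch '[[5.90,[0,0,0],0],[5.90,[0,0,0],0]]';python3 -m inch '[[5.92,[0,0,0],0],[5.92,[0,0,0],0]]';python3 -m inch '[[5.94,[0,0,0],0],[5.94,[0,0,0],0]]'; python3 -m inch '[[5.96,[0,0,0],0],[5.96,[0,0,0],0]]'; done
```

```text
time_s: 7.08
eef_pos: [0.4286, 0.1486, 0.014]
ee_rot: [180.0, 0.1, 4.0]
wrist_force: [-5.4, -1.3, 13.6]
finger_gap: 0.0593
gripper_force: 23.1
time_s: 7.25
eef_pos: [0.4286, 0.1486, 0.014]
ee_rot: [180.0, 0.1, 4.0]
wrist_force: [-5.2, -0.5, 12.1]
finger_gap: 0.0592
gripper_force: 23.1
time_s: 7.42
eef_pos: [0.4287, 0.1486, 0.014]
ee_rot: [180.0, 0.1, 4.0]
wrist_force: [-5.8, -0.9, 12.8]
finger_gap: 0.0595
gripper_force: 22.7
time_s: 7.58
eef_pos: [0.4286, 0.1486, 0.0139]
ee_rot: [180.0, 0.1, 4.0]
wrist_force: [-5.5, -1.4, 11.7]
finger_gap: 0.0596
gripper_force: 17.2
time_s: 7.75
eef_pos: [0.4286, 0.1486, 0.0139]
ee_rot: [180.0, 0.1, 4.0]
wrist_force: [-4.8, -0.9, 11.7]
finger_gap: 0.0593
gripper_force: 11.7
```

```bash
python3 -m inch '[[6.2,[0,0,0],0],[6.2,[0.2,0,-0.4],0],[6.0,[0,0,0],0],[5.98,[0,0,0],0],[5.98,[0,0,0],0]]' 20
python3 -m inch '[[5.98,[0,0,0],0],[5.98,[0,0,0],0]]'
python3 -m inch '[[5.98,[0.1,0,-0.4],0],[5.98,[0.1,0,-0.4],0],[5.98,[0.1,0,-0.4],0],[5.98,[0.1,0,-0.3],0],[5.98,[0,0,0],0]]'
python3 - <<'E'
from h import *;snap("wrist","7");s=ctrl.state();print(s["eef_pos"],s["wrist_force"],s["ft_torque"])
import lidp;lidp.plane("pics/wrist7.npz")
E
```

```text
time_s: 8.17
eef_pos: [0.4319, 0.1489, 0.0174]
ee_rot: [180.0, -0.1, 4.0]
wrist_force: [-0.5, -0.4, 3.0]
finger_gap: 0.0601
gripper_force: 3.4
time_s: 8.33
eef_pos: [0.4319, 0.1489, 0.0174]
ee_rot: [-180.0, -0.1, 4.0]
wrist_force: [0.1, -0.0, 2.9]
finger_gap: 0.0598
gripper_force: 3.5
time_s: 8.75
eef_pos: [0.4361, 0.1493, 0.0328]
ee_rot: [-180.0, -0.1, 4.0]
wrist_force: [-0.2, -0.8, -1.3]
finger_gap: 0.0594
gripper_force: 3.5
[0.43576077 0.14921685 0.03252497] [ 0.07862638 -0.83919555 -0.52834263] [ 0.031737   -0.03797458 -0.03642323]
pics/wrist7.npz 68349 tilt 10.1 n [0.175 0.014 0.984] far edge [0.524 0.086 0.05 ] x range [0.406 0.528] y [0.047 0.255] z [0.049 0.07 ]
```

The lid is tipping at 10° with its far edge still on the tub. I'll continue along the arc.

```bash
python3 -m inch '[[5.98,[0.18,0,-0.37],0],[5.98,[0.18,0,-0.37],0],[5.98,[0.19,0,-0.37],0],[5.98,[0.2,0,-0.36],0],[5.98,[0.23,0,-0.34],0]]'
python3 -m inch '[[5.98,[0.24,0,-0.33],0],[5.98,[0.25,0,-0.33],0],[5.98,[0.27,0,-0.33],0],[5.98,[0,0,0],0]]'
python3 - <<'E'
from h import *;snap("wrist","8");s=ctrl.state();print(s["eef_pos"],s["wrist_force"],s["ft_torque"])
import lidp;lidp.plane("pics/wrist8.npz")
E
```

```text
time_s: 9.22
eef_pos: [0.4454, 0.1499, 0.0507]
ee_rot: [-180.0, -0.0, 4.0]
wrist_force: [0.5, 0.3, -1.4]
finger_gap: 0.06
gripper_force: 3.4
time_s: 9.55
eef_pos: [0.4541, 0.1505, 0.0611]
ee_rot: [-180.0, -0.1, 4.0]
wrist_force: [0.3, -0.0, -1.3]
finger_gap: 0.0598
gripper_force: 3.4
[0.45350607 0.15044612 0.0606391 ] [ 0.94860246 -0.57646706 -0.32764973] [0.00904326 0.00623298 0.00648355]
pics/wrist8.npz 55649 tilt 30.1 n [0.5   0.036 0.865] far edge [0.525 0.088 0.051] x range [0.424 0.529] y [0.048 0.255] z [0.048 0.107]
```

```bash
python3 -m inch '[[5.98,[0.32,0,-0.3],0],[5.98,[0.32,0,-0.3],0],[5.98,[0.31,0,-0.3],0],[5.7,[0,0,0],0],[5.7,[0,0,0],0]]' 40
python3 - <<'E'
from h import *;snap("wrist","9")
import lidp;lidp.plane("pics/wrist9.npz")
E
python3 -m inch '[[5.7,[0,0,-0.5],0],[5.7,[0,0,-1],0],[5.7,[0,0,-2],0],[5.7,[0,0,-2],0],[5.7,[0,0,0],0]]' 
python3 - <<'E'
from h import *;snap("wrist","10");s=ctrl.state();print(s["eef_pos"],s["wrist_force"],s["ft_torque"])
import lidp;lidp.plane("pics/wrist10.npz",x=(.4,.6))
E
```

```text
time_s: 10.02
eef_pos: [0.4626, 0.151, 0.0694]
ee_rot: [-180.0, -0.0, 4.0]
wrist_force: [-0.7, -0.5, -1.5]
finger_gap: 0.0581
gripper_force: 42.9
pics/wrist9.npz 45287 tilt 37.1 n [0.601 0.044 0.798] far edge [0.526 0.088 0.05 ] x range [0.433 0.53 ] y [0.048 0.255] z [0.048 0.112]
time_s: 10.48
eef_pos: [0.4659, 0.1516, 0.1291]
ee_rot: [-180.0, -0.5, 4.0]
wrist_force: [1.7, 0.6, -0.4]
finger_gap: 0.0578
gripper_force: 43.2
[0.46474795 0.15143743 0.12718383] [-0.1961367   0.75867649 -1.69162213] [0.03999806 0.04361498 0.02891908]
pics/wrist10.npz 46288 tilt 36.3 n [0.59  0.042 0.806] far edge [0.529 0.089 0.111] x range [0.436 0.534] y [0.049 0.255] z [0.108 0.172]
```

```bash
python3 -m inch '[[5.7,[0,2,0],0],[5.7,[-0.3,4,0],0],[5.7,[-0.4,4,0],0],[5.7,[-0.4,4,0],0],[5.7,[-0.3,4,0],0]]' 
python3 -m inch '[[5.7,[0,2.5,0],0],[5.7,[0,1.2,0],0],[5.7,[0,0,2],0],[5.7,[0,0,3],0],[5.7,[0,0,2],0]]' 
python3 -m inch '[[5.7,[0,0,1],0],[5.7,[0,0,0],0]]' 
python3 - <<'E'
from h import *;snap("wrist","11");s=ctrl.state();print(s["eef_pos"],s["wrist_force"],s["ft_torque"])
import lidp;lidp.plane("pics/wrist11.npz",x=(.4,.6),y=(-.25,.06))
E
```

```text
time_s: 10.95
eef_pos: [0.4594, -0.0307, 0.1231]
ee_rot: [-180.0, 0.1, 4.1]
wrist_force: [0.3, -0.6, -1.0]
finger_gap: 0.0579
gripper_force: 43.3
time_s: 11.37
eef_pos: [0.462, -0.0659, 0.0519]
ee_rot: [-179.9, 0.1, 4.0]
wrist_force: [-0.8, 0.2, -1.2]
finger_gap: 0.0583
gripper_force: 43.3
time_s: 11.53
eef_pos: [0.4601, -0.0648, 0.041]
ee_rot: [-179.8, 0.4, 4.0]
wrist_force: [-0.3, 0.2, -1.6]
finger_gap: 0.0585
gripper_force: 43.3
[ 0.46189936 -0.06542215  0.04275422] [ 0.90532201  0.98732953 -0.36198378] [-0.0833243  -0.02189075  0.02351399]
pics/wrist11.npz 47173 tilt 36.9 n [0.599 0.041 0.8  ] far edge [ 0.519 -0.102  0.023] x range [0.43  0.527] y [-0.169  0.054] z [0.02  0.083]
```

```bash
python3 -m inch '[[5.7,[0,0,0.6],0],[5.7,[0,0,0.5],0],[5.98,[0,0,0.1],0],[5.98,[0,0,0],0],[5.98,[0,0,0],0]]' 20
python3 -m inch '[[5.98,[-0.4,0,0.4],0],[5.98,[-0.4,0,0.4],0],[5.98,[-0.33,0,0.43],0],[5.98,[-0.33,0,0.45],0],[5.98,[-0.33,0,0.45],0]]' 
python3 - <<'E'
from h import *;snap("wrist","12");s=ctrl.state();print(s["eef_pos"],s["wrist_force"],s["ft_torque"])
import lidp;lidp.plane("pics/wrist12.npz",x=(.38,.6),y=(-.25,.04),zlo=.003)
E
```

```text
time_s: 12.0
eef_pos: [0.4638, -0.0665, 0.0326]
ee_rot: [180.0, -0.1, 4.0]
wrist_force: [0.3, -0.2, -0.9]
finger_gap: 0.06
gripper_force: 4.3
time_s: 12.42
eef_pos: [0.4447, -0.0676, 0.0102]
ee_rot: [-180.0, 0.0, 4.0]
wrist_force: [-1.4, 0.8, 0.5]
finger_gap: 0.0599
gripper_force: 4.3
[ 0.44332888 -0.06728035  0.00926013] [-0.45860757  0.72202862 -1.02166819] [-0.05567085 -0.02296964  0.03694411]
pics/wrist12.npz 61543 tilt 24.3 n [0.41  0.028 0.912] far edge [ 0.521 -0.13   0.007] x range [0.416 0.525] y [-0.171  0.037] z [0.005 0.051]
```

```bash
python3 -m inch '[[5.98,[-0.28,0,0.42],0],[5.98,[-0.27,0,0.42],0],[5.98,[-0.25,0,0.42],0],[5.98,[-0.2,0,0.42],0],[5.98,[-0.2,0,0.42],0]]' 
python3 -m inch '[[5.98,[-0.18,0,0.42],0],[5.98,[-0.12,0,0.4],0],[5.98,[-0.1,0,0.25],0],[5.98,[0,0,0],0]]' 
python3 - <<'E'
from h import *;snap("wrist","13");s=ctrl.state();print(s["eef_pos"],s["wrist_force"],s["ft_torque"])
import lidp;lidp.plane("pics/wrist13.npz",x=(.37,.6),y=(-.25,.04),zlo=.003)
E
```

```text
time_s: 12.88
eef_pos: [0.4333, -0.0685, -0.0107]
ee_rot: [-180.0, 0.0, 4.0]
wrist_force: [-0.0, -0.5, -0.3]
finger_gap: 0.0599
gripper_force: 4.3
time_s: 13.22
eef_pos: [0.4293, -0.0687, -0.0214]
ee_rot: [-180.0, 0.0, 4.0]
wrist_force: [-0.6, 0.2, -0.8]
finger_gap: 0.06
gripper_force: 4.2
[ 0.42942745 -0.06875974 -0.02114682] [-0.31922443  0.67526302 -0.48897704] [-0.03530267  0.02462496  0.01780505]
pics/wrist13.npz 84224 tilt 0.3 n [0.005 0.001 1.   ] far edge [ 0.522 -0.134  0.01 ] x range [0.4   0.526] y [-0.172  0.038] z [0.009 0.012]
```

```bash
python3 -m inch '[[7.2,[0,0,0],0],[7.2,[0,0,0],0],[7.2,[0,0,-1],0],[8.5,[0,0,-3],0],[8.5,[0,0,-4],0]]' >/dev/null
python3 -m inch '[[8.5,[0,-1,-4],0],[8.5,[0,-3,-2.5],0],[8.5,[0,-4,0],0],[8.5,[0,-4,0],0],[8.5,[0,-4,0],0]]' >/dev/null
python3 -m inch '[[8.5,[0,-4,0],0],[8.5,[0,-2,0],0],[8.5,[0,0,0],0],[8.5,[0,0,0],0]]' 
python3 - <<'E'
from h import *;im=snap("wrist","14")[0];snap("scene","14");snap("top","14");s=ctrl.state();print(s["eef_pos"],s["ee_rot"])
import lidp;lidp.plane("pics/scene14.npz",x=(.37,.6),y=(-.25,.04),zlo=.003);lidp.plane("pics/top14.npz",x=(.37,.6),y=(-.25,.04),zlo=.003)
a=np.vstack([cv2.resize(im[:300,100:540],None,fx=1.3,fy=1.3)])
cv2.imwrite("pics/w14c.png",a[:,:,::-1])
E
```

```text
time_s: 14.43
eef_pos: [0.4141, 0.1515, 0.1249]
ee_rot: [180.0, -0.1, 4.2]
wrist_force: [0.5, -0.8, 0.1]
finger_gap: 0.085
gripper_force: 0.0
[0.41435406 0.14975194 0.12440919] [ 1.79975862e+02 -2.14127088e-02  3.95096078e+00]
pics/scene14.npz 1463 tilt 0.4 n [-0.006 -0.002  1.   ] far edge [ 0.518 -0.143  0.01 ] x range [0.4   0.525] y [-0.169  0.035] z [0.008 0.012]
pics/top14.npz 1586 tilt 0.1 n [-0.001  0.002  1.   ] far edge [ 0.519 -0.116  0.009] x range [0.401 0.524] y [-0.169  0.039] z [0.006 0.012]
```

View pics/w14c.png

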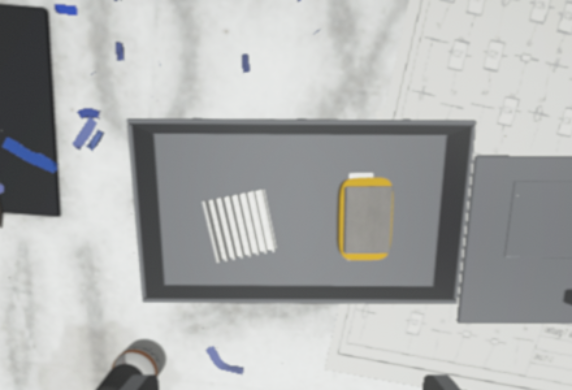

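The lid lies flat on the right. In the crop the transformer, with its yellow winding, is at (367,220) in the right half of the tub, and the heatsink is at (240,227). Next I'll measure the transformer.

```bash
cat > tr.py <<'E'
from h import *
def tr(f,zlo=.022,zhi=.06,box=(.41,.53,.06,.15)):
    im,d,K,R,t=load(f);P=cloud(d,K,R,t);X,Y,Z=P[...,0],P[...,1],P[...,2]
    m=(d>0)&(Z>zlo)&(Z<zhi)&(X>box[0])&(X<box[1])&(Y>box[2])&(Y<box[3])
    n,l,s,c=cv2.connectedComponentsWithStats(m.astype(np.uint8));i=1+s[1:,4].argmax();q=P[l==i];r=cv2.minAreaRect((q[:,:2]*1000).astype(np.float32))
    top=q[q[:,2]>np.percentile(q[:,2],97)-.004];r2=cv2.minAreaRect((top[:,:2]*1000).astype(np.float32))
    print(f,len(q),np.round(r[0],1),np.round(r[1],1),round(r[2],1),"z",np.round(np.percentile(q[:,2],[2,50,98]),4),"top",np.round(r2[0],1),np.round(r2[1],1),round(r2[2],1))
    hsv=cv2.cvtColor(im,cv2.COLOR_RGB2HSV);ye=cv2.inRange(hsv,(18,120,90),(32,255,255))>0
    m=ye&(X>box[0])&(X<box[1])&(Y>box[2])&(Y<box[3]);v,u=np.nonzero(m);q=P[m]
    print("  yellow",m.sum(),np.round(q.min(0),3),np.round(q.max(0),3))
    r=cv2.minAreaRect(np.c_[u,v].astype(np.float32));return r[0],K,R,t
if __name__=="__main__":
    L=[tr(f"pics/{n}14.npz") for n in("wrist","top","scene")]
    print(two(L[0],L[1]),two(L[0],L[2]))
    im,d,K,R,t=load("pics/wrist14.npz");P=cloud(d,K,R,t);X,Y,Z=P[...,0],P[...,1],P[...,2]
    print("floor",np.median(Z[(abs(X-.467)<.03)&(abs(Y-.15)<.02)&(Z>-.01)&(Z<.02)]))
E
python3 tr.py
```

```text
pics/wrist14.npz 2502 [467.5 107.2] [50.3 33.2] 4.4 z [0.0287 0.0382 0.0398] top [467.5 107.1] [39.7 28.4] 4.6
  yellow 555 [0.442 0.092 0.023] [0.493 0.125 0.033]
pics/top14.npz 150 [470.2 106.2] [44.2 26.3] 8.1 z [0.0246 0.0366 0.0447] top [468.5 108.8] [29.4 18.7] 0.1
  yellow 6 [0.437 0.095 0.024] [0.491 0.122 0.478]
pics/scene14.npz 311 [466.8 112. ] [51.1 33.6] 7.3 z [0.0228 0.0344 0.0409] top [465.6 112. ] [41.8 28.9] 16.0
  yellow 133 [0.441 0.076 0.003] [0.492 0.13  0.034]
(array([0.47585765, 0.11420962, 0.08663302]), [np.float64(0.0069821394517723175), np.float64(0.006982139451772326)]) (array([0.46831756, 0.107472  , 0.01616621]), [np.float64(0.001503980334695108), np.float64(0.001503980334695131)])
floor 0.004113180025119045
```

```bash
python3 -m inch '[[4.6,[1.6,1.6,0],-0.5],[4.6,[1.6,1.6,0],0],[4.6,[1.6,1.5,2],0],[4.6,[0,0,3],0],[4.6,[0,0,2],0]]' 20
python3 -m inch '[[4.6,[0,0,1.5],0],[4.6,[0,0,0],0],[4.6,[0,0,0],0]]'
python3 - <<'E'
from h import *;im,d,K,R,t=snap("wrist","15");s=ctrl.state();print(s["eef_pos"],s["ee_rot"],s["finger_gap"])
import tr;tr.tr("pics/wrist15.npz")
P=cloud(d,K,R,t);X,Y,Z=P[...,0],P[...,1],P[...,2]
q=P[(d>0)&(im.max(2)<130)&(abs(X-.468)<.03)&(abs(Y-.107)<.06)&(Z>.05)]
for h in np.arange(.05,.13,.006):
    w=q[abs(q[:,2]-h)<.003]
    if len(w)>3: print(round(h,3),len(w),np.round(w.min(0),3),np.round(w.max(0),3))
E
```

```text
time_s: 15.0
eef_pos: [0.4665, 0.105, 0.053]
ee_rot: [180.0, -0.0, 4.3]
wrist_force: [-1.0, 0.5, 0.1]
finger_gap: 0.046
gripper_force: 0.0
time_s: 15.25
eef_pos: [0.4648, 0.1062, 0.0385]
ee_rot: [180.0, 0.1, 4.4]
wrist_force: [-0.5, -0.6, -0.7]
finger_gap: 0.0458
gripper_force: 0.0
[0.46611674 0.10652437 0.03962497] [ 1.79994116e+02 -2.50629992e-02  4.41800246e+00] 0.04610089931508087
pics/wrist15.npz 4320 [467.2 107.2] [52.  32.7] 5.6 z [0.0279 0.0382 0.0396] top [467.4 107.2] [40.5 28. ] 4.9
  yellow 900 [0.438 0.09  0.003] [0.493 0.127 0.039]
0.08 61 [0.453 0.081 0.08 ] [0.475 0.129 0.083]
0.086 324 [0.453 0.07  0.083] [0.479 0.14  0.089]
0.092 551 [0.452 0.069 0.089] [0.479 0.142 0.095]
0.098 632 [0.453 0.069 0.095] [0.479 0.142 0.101]
0.104 716 [0.453 0.069 0.101] [0.479 0.142 0.107]
0.11 738 [0.454 0.069 0.107] [0.479 0.142 0.113]
0.116 996 [0.453 0.076 0.113] [0.479 0.135 0.119]
0.122 587 [0.453 0.06  0.119] [0.481 0.151 0.125]
0.128 1742 [0.456 0.051 0.125] [0.483 0.161 0.131]
```

```bash
python3 -m inch '[[4.6,[0.15,-0.17,2],-0.3],[4.6,[0,0,2],0],[4.6,[0,0,1.8],0],[4.6,[0,0,1],0],[4.6,[0,0,0.2],0]]' 20
python3 -m inch '[[4.6,[0,0,0],0],[2.8,[0,0,0],0],[2.8,[0,0,0],0],[2.8,[0,0,0],0]]' 40
python3 -m inch '[[2.8,[0,0,0],0],[2.8,[0,0,0],0]]' 40
```

```text
time_s: 15.72
eef_pos: [0.4665, 0.109, -0.0314]
ee_rot: [-180.0, 0.1, 4.8]
wrist_force: [-0.4, 0.5, -0.2]
finger_gap: 0.0463
gripper_force: 0.0
time_s: 16.05
eef_pos: [0.4687, 0.1093, -0.0294]
ee_rot: [180.0, -0.2, 4.8]
wrist_force: [0.2, -0.4, 4.1]
finger_gap: 0.0325
gripper_force: 41.1
time_s: 16.22
eef_pos: [0.4687, 0.1093, -0.0294]
ee_rot: [180.0, -0.2, 4.8]
wrist_force: [-0.9, -1.4, 6.0]
finger_gap: 0.032
gripper_force: 41.4
```

```bash
python3 -m inch '[[2.8,[0,0,-0.5],0],[2.8,[0,0,-1],0],[2.8,[0,0,-2],0],[2.8,[0,0,-2],0],[2.8,[0,0,-0.5],0]]' 60
python3 -m inch '[[2.8,[0,0,0],0],[2.8,[0,0,0],0]]'
cat > held.py <<'E'
from h import *
def held(f,c,rx=.035,ry=.022,show=True):
    """side profile of what is between the fingers, about expected centre c"""
    im,d,K,R,t=load(f);P=cloud(d,K,R,t);X,Y,Z=P[...,0],P[...,1],P[...,2]
    b=(d>0)&(abs(X-c[0])<rx)&(abs(Y-c[1])<ry)&(abs(Z-c[2])<.035)
    hsv=cv2.cvtColor(im,cv2.COLOR_RGB2HSV);ye=(cv2.inRange(hsv,(18,120,90),(32,255,255))>0)&b
    q=P[ye];print(f,"yellow",ye.sum(),np.round(q.min(0),4),np.round(q.max(0),4),"ymean",np.round((q[:,1].min()+q[:,1].max())/2,4))
    m=b&(abs(Y-c[1])<.013)&~ye&(im.min(2)>70)
    q=P[m]
    for k in range(8):
        A=np.c_[q[:,:2],np.ones(len(q))];w=np.linalg.lstsq(A,q[:,2],rcond=None)[0];r=abs(A@w-q[:,2]);q=q[r<max(.001,1.5*np.median(r))]
    r=cv2.minAreaRect((q[:,:2]*1000).astype(np.float32))
    print("  top plane n",len(q),"pitch(+x up)",round(np.degrees(np.arctan(w[0])),2),"roll",round(np.degrees(np.arctan(w[1])),2),"mean",np.round(q.mean(0),4),"rect",np.round(r[0],1),np.round(r[1],1),round(r[2],1))
E
python3 - <<'E'
from h import *;im,d,K,R,t=snap("wrist","16");s=ctrl.state();print(s["eef_pos"],s["ee_rot"],s["finger_gap"])
P=cloud(d,K,R,t);X,Y,Z=P[...,0],P[...,1],P[...,2]
q=P[(d>0)&(abs(Z-.045)<.004)&(abs(Y-.107)<.015)&(X>.505)&(X<.54)];print("wall",len(q),np.percentile(q[:,0],[3,50,97]),np.median(q[:,2]))
import held;held.held("pics/wrist16.npz",(.467,.108,.08))
cv2.imwrite("pics/w16c.png",cv2.resize(im[120:400,160:480,::-1],None,fx=2,fy=2))
E
```

```text
time_s: 16.63
eef_pos: [0.469, 0.1095, 0.032]
ee_rot: [180.0, -0.3, 4.8]
wrist_force: [1.4, -0.4, -2.4]
finger_gap: 0.0311
gripper_force: 60.6
time_s: 16.8
eef_pos: [0.4665, 0.1093, 0.0289]
ee_rot: [-180.0, 0.0, 4.8]
wrist_force: [-0.3, -0.3, -3.4]
finger_gap: 0.0318
gripper_force: 60.6
[0.46575609 0.10922698 0.02821247] [-1.79994623e+02  1.12620683e-01  4.82030834e+00] 0.03181195169272716
wall 407 [0.52001993 0.52188224 0.52387191] 0.04586639563452619
pics/wrist16.npz yellow 2219 [0.446  0.0907 0.0728] [0.4919 0.1266 0.0974] ymean 0.1087
  top plane n 3874 pitch(+x up) -1.54 roll -0.17 mean [0.4622 0.1078 0.0966] rect [464.2 108. ] [37.8 26. ] 0.2
```

View pics/w16c.png

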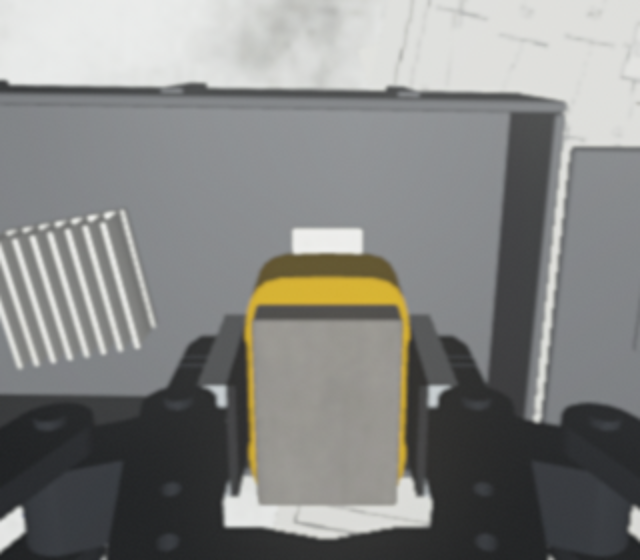

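The crop shows the transformer squarely held between the pads at (235,400) and (420,400). Its white terminal tab is at (327,240) on the +x end, and the tub's far wall is across the top at y≈100. The tool can't tilt, so I'll pivot the transformer in the grip by pressing its far underside onto that fixed wall.

```bash
python3 -m inch '[[2.8,[1.3,0,0],0],[2.8,[1.3,0,0.3],0],[2.8,[1.1,0,0.5],0],[2.8,[0,0,0.4],0],[2.8,[0,0,0],0]]' 20
python3 -m inch '[[2.8,[0,0,0.3],0],[2.8,[0,0,0.2],0],[2.8,[0,0,0.2],0],[2.8,[0,0,0],0]]' 20
python3 - <<'E'
from h import *;im,d,K,R,t=snap("wrist","17");s=ctrl.state();print(s["eef_pos"],s["ee_rot"],s["finger_gap"],s["wrist_force"])
import held;held.held("pics/wrist17.npz",(s["eef_pos"][0]+.002,s["eef_pos"][1]-.001,s["eef_pos"][2]+.051))
E
```

```text
time_s: 17.27
eef_pos: [0.5016, 0.1122, 0.0148]
ee_rot: [-180.0, 0.3, 4.8]
wrist_force: [-1.1, 0.2, -3.2]
finger_gap: 0.0314
gripper_force: 60.5
time_s: 17.6
eef_pos: [0.5021, 0.1123, 0.0124]
ee_rot: [180.0, 0.2, 4.8]
wrist_force: [-9.5, -1.1, 18.3]
finger_gap: 0.0315
gripper_force: 63.3
[0.50211327 0.11227606 0.01239896] [179.98228428   0.18671112   4.84834724] 0.03176101709149208 [-9.51492542 -1.23922117 18.07436594]
pics/wrist17.npz yellow 1644 [0.481  0.0937 0.0573] [0.5275 0.1297 0.0804] ymean 0.1117
  top plane n 3798 pitch(+x up) -1.5 roll -0.19 mean [0.4977 0.1112 0.0801] rect [499.3 111.2] [36.1 26. ] 0.2
```

```bash
for i in 1; do python3 -m inch '[[3.05,[0,0,0],0]]' 20|tail -2; python3 -m inch '[[3.1,[0,0,0],0]]'|tail -2;python3 -m inch '[[3.13,[0,0,0],0]]'|tail -2;python3 -m inch '[[3.15,[0,0,0],0]]' |tail -5; done
```

```text
finger_gap: 0.0318
gripper_force: 63.3
finger_gap: 0.0315
gripper_force: 63.3
finger_gap: 0.0317
gripper_force: 63.3
eef_pos: [0.5021, 0.1123, 0.0124]
ee_rot: [180.0, 0.2, 4.9]
wrist_force: [-9.4, -2.2, 17.1]
finger_gap: 0.0316
gripper_force: 62.2
```

```bash
for i in 1; do python3 -m inch '[[3.17,[0,0,0],0]]'|tail -1; python3 -m inch '[[3.19,[0,0,0],0]]'|tail -1; python3 -m inch '[[3.20,[0,0,0],0],[3.20,[0,0,0],0]]' |tail -5; done
```

```text
gripper_force: 54.2
gripper_force: 46.2
eef_pos: [0.5021, 0.1123, 0.0123]
ee_rot: [180.0, 0.2, 4.8]
wrist_force: [-10.4, -1.0, 17.1]
finger_gap: 0.032
gripper_force: 42.1
```

```bash
python3 -m inch '[[3.24,[0,0,0],0],[3.26,[0,0,0],0],[3.26,[0,0,0.2],0],[3.26,[0,0,0],0]]'|tail -5
python3 - <<'E'
from h import *;im,d,K,R,t=snap("wrist","18");s=ctrl.state();print(s["eef_pos"],s["wrist_force"])
import held;held.held("pics/wrist18.npz",(s["eef_pos"][0]+.002,s["eef_pos"][1]-.001,s["eef_pos"][2]+.051))
E
```

```text
eef_pos: [0.5019, 0.1123, 0.0096]
ee_rot: [180.0, 0.2, 4.8]
wrist_force: [-6.8, -0.3, 12.9]
finger_gap: 0.0327
gripper_force: 18.2
[0.50192395 0.11227822 0.00958853] [-7.51509787 -2.03034881 12.79872658]
pics/wrist18.npz yellow 1890 [0.4798 0.0935 0.0561] [0.5265 0.1296 0.0796] ymean 0.1116
  top plane n 3742 pitch(+x up) 2.86 roll 0.18 mean [0.4956 0.1113 0.0784] rect [497.4 111. ] [37.2 26.6] 2.6
```

```bash
python3 -m inch '[[3.28,[0,0,0.15],0],[3.28,[0,0,0.15],0],[3.28,[0,0,0],0]]'|tail -5
python3 - <<'E'
from h import *;im,d,K,R,t=snap("wrist","19");s=ctrl.state();print(s["eef_pos"],s["wrist_force"])
import held;held.held("pics/wrist19.npz",(s["eef_pos"][0]+.002,s["eef_pos"][1]-.001,s["eef_pos"][2]+.051))
E
```

```text
eef_pos: [0.5017, 0.1123, 0.0054]
ee_rot: [180.0, 0.2, 4.8]
wrist_force: [-4.7, 0.1, 6.2]
finger_gap: 0.0328
gripper_force: 9.6
[0.50168417 0.11224019 0.00539646] [-5.29530156 -0.27373199  5.53144418]
pics/wrist19.npz yellow 3009 [0.4766 0.0934 0.0562] [0.5251 0.1286 0.0787] ymean 0.111
  top plane n 3170 pitch(+x up) 10.84 roll 1.05 mean [0.4919 0.1113 0.0747] rect [494.7 111.1] [38.8 26.1] 1.0
```

```bash
python3 -m inch '[[3.28,[0,0,0.15],0],[3.28,[0,0,0.15],0],[3.28,[0,0,0],0]]'|tail -5
python3 - <<'E'
from h import *;im,d,K,R,t=snap("wrist","20");s=ctrl.state();print(s["eef_pos"],s["wrist_force"])
import held;held.held("pics/wrist20.npz",(s["eef_pos"][0]+.002,s["eef_pos"][1]-.001,s["eef_pos"][2]+.051))
E
```

```text
eef_pos: [0.5016, 0.1122, 0.0022]
ee_rot: [180.0, 0.2, 4.8]
wrist_force: [-4.8, -0.2, 4.4]
finger_gap: 0.0332
gripper_force: 10.0
[0.50162082 0.11226    0.00213807] [-5.93840099 -0.57722221  5.13360223]
pics/wrist20.npz yellow 3402 [0.4769 0.0933 0.0555] [0.5238 0.1282 0.0784] ymean 0.1107
  top plane n 2554 pitch(+x up) 16.96 roll 1.56 mean [0.4891 0.1112 0.0713] rect [492.1 111.2] [37.8 26. ] 1.4
```

```bash
python3 -m inch '[[3.28,[0,0,0.2],0],[3.28,[0,0,0.2],0],[3.28,[0,0,0],0]]'|tail -5
python3 - <<'E'
from h import *;im,d,K,R,t=snap("wrist","21");s=ctrl.state();print(s["eef_pos"],s["wrist_force"])
import held;held.held("pics/wrist21.npz",(s["eef_pos"][0]+.002,s["eef_pos"][1]-.001,s["eef_pos"][2]+.051))
E
```

```text
eef_pos: [0.5018, 0.1122, -0.002]
ee_rot: [180.0, 0.2, 4.8]
wrist_force: [-4.8, -0.2, 4.2]
finger_gap: 0.0327
gripper_force: 10.9
[ 0.50172862  0.11228306 -0.0019943 ] [-6.33530616 -0.69819891  4.58764539]
pics/wrist21.npz yellow 3805 [0.4785 0.0932 0.0532] [0.5224 0.1278 0.0763] ymean 0.1105
  top plane n 1768 pitch(+x up) 22.82 roll 2.59 mean [0.4922 0.1115 0.0697] rect [493.6 111.2] [27.8 25.7] 1.2
```

```bash
python3 -m inch '[[3.28,[0,0,0.2],0],[3.28,[0,0,0.2],0],[3.28,[0,0,0],0]]'|tail -5
python3 - <<'E'
from h import *;im,d,K,R,t=snap("wrist","22");snap("scene","22");s=ctrl.state();print(s["eef_pos"],s["wrist_force"])
import held;held.held("pics/wrist22.npz",(s["eef_pos"][0]+.002,s["eef_pos"][1]-.001,s["eef_pos"][2]+.051))
P=cloud(d,K,R,t);m=(abs(P[...,1]-.111)<.004)&(abs(P[...,0]-.5)<.04)&(P[...,2]>.03)&(P[...,2]<.1)
v,u=np.nonzero(m)
for r in range(v.min(),v.max()+1,3):
    q=P[r][m[r]]
    if len(q): print(r,np.round(q.mean(0),4),im[r][m[r]].mean(0).astype(int))
E
```

```text
eef_pos: [0.502, 0.1123, -0.0059]
ee_rot: [180.0, 0.2, 4.8]
wrist_force: [-4.9, -0.4, 5.3]
finger_gap: 0.0328
gripper_force: 11.9
[ 0.50202964  0.11230537 -0.00587287] [-5.68160225 -0.20009065  5.25089843]
pics/wrist22.npz yellow 4046 [0.4912 0.0939 0.0351] [0.5211 0.1282 0.072 ] ymean 0.111
  top plane n 1218 pitch(+x up) -49.3 roll -3.61 mean [0.5045 0.1117 0.0696] rect [511.5 111.5] [23.2 26.5] 2.6
249 [0.5232 0.114  0.0304] [74 74 73]
252 [0.523  0.111  0.0336] [73 74 72]
255 [0.5277 0.1111 0.0525] [207 208 203]
258 [0.5263 0.111  0.0519] [226 227 224]
261 [0.5247 0.1109 0.0507] [225 226 223]
264 [0.5229 0.1108 0.0492] [225 225 222]
267 [0.5212 0.1111 0.0483] [226 226 224]
270 [0.5198 0.1109 0.0479] [109 107 104]
273 [0.5191 0.1109 0.0494] [97 96 92]
276 [0.5182 0.111  0.0505] [114 105  82]
279 [0.5198 0.1109 0.0577] [146 123  48]
282 [0.519  0.111  0.0587] [146 123  47]
285 [0.5183 0.111  0.0598] [145 122  46]
288 [0.5175 0.1111 0.0609] [145 122  46]
291 [0.5168 0.111  0.062 ] [145 122  45]
294 [0.5161 0.111  0.0631] [145 122  44]
297 [0.5153 0.1111 0.0639] [145 122  43]
300 [0.
[... 440 characters left out ...]
06]
333 [0.5043 0.1109 0.0704] [115 113 108]
336 [0.5035 0.111  0.071 ] [114 112 107]
339 [0.503  0.111  0.0721] [114 112 108]
342 [0.5022 0.1109 0.0728] [115 113 108]
345 [0.5019 0.1109 0.0741] [118 115 111]
348 [0.5004 0.1111 0.0737] [141 139 133]
351 [0.4983 0.1111 0.0724] [138 137 131]
354 [0.4957 0.1109 0.0703] [137 135 130]
357 [0.4934 0.1111 0.0688] [135 133 129]
360 [0.4909 0.1111 0.0671] [132 131 126]
363 [0.4883 0.1109 0.0653] [131 129 124]
366 [0.4856 0.111  0.0633] [130 129 124]
369 [0.4827 0.111  0.0613] [128 127 123]
372 [0.4797 0.1112 0.0592] [128 126 122]
375 [0.4766 0.111  0.057 ] [127 125 121]
378 [0.4735 0.111  0.0548] [126 124 120]
381 [0.47   0.111  0.0523] [124 123 120]
```

The depth profile shows a tilt of about 35°, so it overshot. The end face runs from (.5198,.0577) to (.5112,.0700), and the centre is about (.495,.111,.0485). I'll ease it back by pressing its low near edge onto the tub floor.

```bash
cat > prof.py <<'E'
from h import *
def prof(f,yaw=4.8):
    """tilt and centre of the held transformer from its core-top and winding-end profile"""
    im,d,K,R,t=load(f);P=cloud(d,K,R,t);s=ctrl.state();e=s["eef_pos"];a=np.radians(yaw)
    u=np.array([np.cos(a),np.sin(a),0]);w=np.array([-np.sin(a),np.cos(a),0]);Q=P-(e+[0,0,.052])
    L,W,Z=Q@u,Q@w,Q[...,2];b=(d>0)&(abs(L)<.05)&(abs(W)<.011)&(abs(Z)<.05)
    hsv=cv2.cvtColor(im,cv2.COLOR_RGB2HSV);ye=cv2.inRange(hsv,(18,120,60),(32,255,165))>0
    top=b&(im.min(2)>117)&(im.max(2)<160)&(hsv[...,1]<30);out=[]
    for nm,m in(("top",top),("end",b&ye)):
        m=cv2.erode(m.astype(np.uint8),np.ones((3,3)))>0
        n,l,st,c=cv2.connectedComponentsWithStats(m.astype(np.uint8));m=l==1+st[1:,4].argmax()
        x,z=L[m],Z[m]
        vx,vz,x0,z0=cv2.fitLine(np.c_[x,z].astype(np.float32),cv2.DIST_HUBER,0,.0005,.01).ravel()
        an=np.degrees(np.arctan2(vz,vx)) if nm=="top" else np.degrees(np.arctan2(-vx,vz)); an=(an+90)%180-90
        pr=x*vx+z*vz;hi,lo=np.percentile(pr,[99,1]);p=lambda k:np.round([x0+(k-x0*vx-z0*vz)*vx,z0+(k-x0*vx-z0*vz)*vz],4)
        print(nm,m.sum(),"tilt",round(an,2),"ends",p(lo),p(hi),"W",np.round(np.percentile(W[m],[2,98]),4));out.append((an,x0,z0))
    return e
if __name__=="__main__":
    import sys
    tag=sys.argv[1]; snap("wrist",tag); s=ctrl.state();print(s["eef_pos"],s["ee_rot"],s["wrist_force"],s["gripper_force"]);prof(f"pics/wrist{tag}.npz")
E
python3 -c "import prof;prof.prof('pics/wrist22.npz')"
python3 -m inch '[[3.28,[-0.3,0,-0.8],0],[3.28,[-1.2,0,-0.6],0],[3.28,[-1.2,0,0],0],[3.28,[-0.3,0,0.5],0],[3.28,[0,0,0],0]]'
python3 prof.py 23
```

```text
top 1769 tilt 35.2 ends [-0.0308  0.0071] [-0.0009  0.0282] W [-0.0102  0.0101]
end 2118 tilt 34.48 ends [0.0088 0.0239] [0.0177 0.0108] W [-0.0102  0.0101]
time_s: 20.37
eef_pos: [0.4721, 0.1098, 0.0022]
ee_rot: [-180.0, 0.1, 4.8]
wrist_force: [-1.1, -0.2, -3.2]
finger_gap: 0.0329
gripper_force: 11.0
[0.4730794  0.10983088 0.00247765] [-1.79995099e+02  5.09150714e-02  4.81513004e+00] [ 0.69390518 -0.84141312 -1.89454751] 10.95242902636528
top 1833 tilt 35.17 ends [-0.0315  0.007 ] [-0.0019  0.0279] W [-0.0101  0.0101]
end 2139 tilt 34.71 ends [0.0078 0.0234] [0.0167 0.0106] W [-0.0101  0.0101]
```

```bash
python3 -m inch '[[3.28,[0,0,1],0],[3.28,[0,0,1],0],[3.28,[0,0,0.6],0],[3.28,[0,0,0],0]]'|grep force
python3 prof.py 24
python3 -m inch '[[3.28,[0,0,0.2],0],[3.28,[0,0,0],0]]'|grep force
python3 prof.py 25
```

```text
wrist_force: [1.5, 0.1, 0.5]
gripper_force: 11.4
[ 0.47516397  0.10983334 -0.02329854] [-1.79999809e+02 -6.45874805e-02  4.80285256e+00] [ 1.44133173 -0.4635988  -0.73168314] 11.367858946323395
top 2292 tilt 30.78 ends [-0.0292  0.0109] [0.0021 0.0296] W [-0.0101  0.01  ]
end 1934 tilt 30.22 ends [0.0116 0.0245] [0.0195 0.0109] W [-0.0101  0.0101]
wrist_force: [2.2, -0.1, 2.8]
gripper_force: 11.8
[ 0.4757316   0.10989557 -0.0242733 ] [ 1.79993488e+02 -1.74788898e-01  4.81313797e+00] [ 2.30324538 -0.21442688  2.57593412] 11.754431873559952
top 2372 tilt 29.2 ends [-0.0293  0.0123] [0.002  0.0298] W [-0.0102  0.0101]
end 1968 tilt 28.8 ends [0.0112 0.0245] [0.0186 0.0109] W [-0.0101  0.0101]
```

Tilt is now about 29–29.5°. I'll tighten, lift clear, and look at the camera head for the lens position and heading.

```bash
python3 -m inch '[[2.8,[0,0,0],0],[2.8,[0,0,0],0],[2.8,[0,0,-0.5],0],[2.8,[0,0,-1.5],0],[2.8,[0,0,-3],0]]' 60 | grep force
python3 -m inch '[[2.8,[0,0,-3.5],0],[2.8,[0,0,-3.5],0],[2.8,[0,0,-3],0],[2.8,[0,0,-1.5],0],[2.8,[0,0,0],0]]'
python3 prof.py 26
python3 - <<'E'
from h import *
S=snap("scene","26");T=snap("top","26");Wr=load("pics/wrist26.npz")
for n,(im,d,K,R,t) in(("scene",S),("top",T),("wrist",Wr)):
    P=cloud(d,K,R,t);X,Y,Z=P[...,0],P[...,1],P[...,2]
    m=(d>0)&(abs(Z-.0135)<.004)&(X>.6)&(X<.76)&(abs(Y-.02)<.09)&(im.max(2)<110)
    k,l,s,c=cv2.connectedComponentsWithStats(m.astype(np.uint8));i=1+s[1:,4].argmax();q=P[l==i]
    r=cv2.minAreaRect((q[:,:2]*1000).astype(np.float32));print(n,"base",s[i,4],np.round(r[0],1),np.round(r[1],1),round(r[2],2))
im=S[0];cv2.imwrite("pics/s26.png",cv2.resize(im[130:230,215:335,::-1],None,fx=6,fy=6,interpolation=cv2.INTER_CUBIC))
E
```

```text
wrist_force: [0.3, 0.5, -2.5]
gripper_force: 59.9
time_s: 21.85
eef_pos: [0.4751, 0.11, 0.1432]
ee_rot: [180.0, -0.3, 4.8]
wrist_force: [2.2, 0.1, -2.4]
finger_gap: 0.0325
gripper_force: 60.1
[0.47343294 0.10988637 0.14061625] [-1.79999133e+02 -1.87559562e-02  4.82469036e+00] [-1.27281956 -0.18346278 -3.38185367] 60.083720684051514
top 2384 tilt 29.42 ends [-0.0279  0.0146] [0.0033 0.0322] W [-0.0101  0.0102]
end 1989 tilt 28.75 ends [0.0126 0.027 ] [0.0201 0.0133] W [-0.0102  0.0101]
scene base 1457 [684.2  17.5] [121.7  99.9] 89.13
top base 800 [683.7  17. ] [114.4  94.6] 87.99
wrist base 6000 [654.7  15.8] [117.6  37.5] 88.41
```

View pics/s26.png

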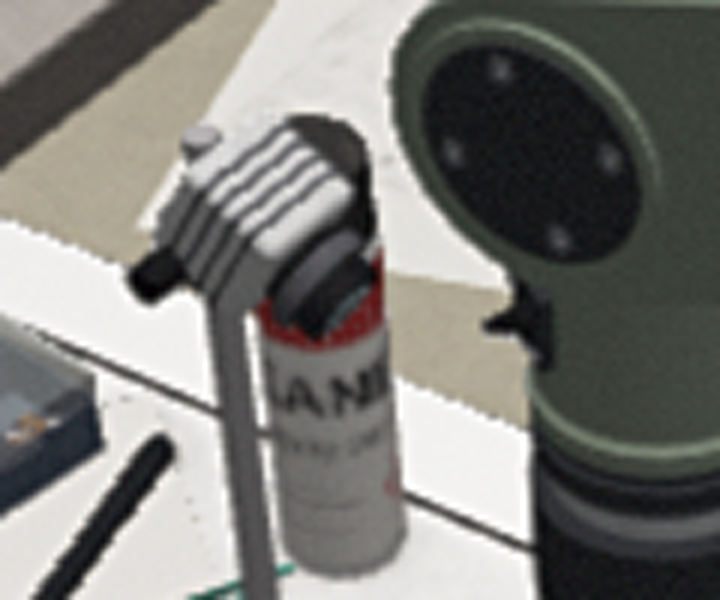

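The scene crop shows the head at (265,200) with its lens barrel's front disc at about (345,293), which is (272.5,178.8) in the full picture. I'll cast that ray onto the lens height and check against the base symmetry line.

```bash
python3 - <<'E'
from h import *
im,d,K,R,t=load("pics/scene26.npz");P=cloud(d,K,R,t)
for px in((272.5,178.8),(271,179),(274,177)): print(px,np.round(onplane(px,.264,K,R,t),4),"depth pt",np.round(P[int(px[1]),int(px[0])],4))
for n in("scene26","top0","top26"):
    im,d,K,R,t=load(f"pics/{n}.npz");P=cloud(d,K,R,t);X,Y,Z=P[...,0],P[...,1],P[...,2]
    m=(d>0)&(Z>.235)&(Z<.33)&(X>.6)&(X<.715)&(abs(Y-.02)<.05);q=P[m]
    print(n,m.sum(),q.min(0).round(4),q.max(0).round(4))
    for x in np.arange(.63,.715,.008):
        w=q[abs(q[:,0]-x)<.004]
        if len(w)>3: print("  ",round(x,3),len(w),"y",np.percentile(w[:,1],[2,98]).round(4),"z",np.percentile(w[:,2],[2,98]).round(4))
    m=(d>0)&(Z>.05)&(Z<.22)&(abs(X-.713)<.02)&(abs(Y-.018)<.02)
    if m.sum()>10: print("post",m.sum(),np.median(P[m],0).round(4))
E
```

```text
(272.5, 178.8) [0.6652 0.0097 0.264 ] depth pt [0.6555 0.0223 0.2786]
(271, 179) [0.6673 0.0118 0.264 ] depth pt [0.6575 0.0232 0.2759]
(274, 177) [0.666  0.0036 0.264 ] depth pt [0.6544 0.0174 0.2782]
scene26 933 [ 0.6528 -0.0089  0.2351] [0.715  0.0537 0.3169]
   0.654 39 y [0.0094 0.0304] z [0.2712 0.2838]
   0.662 105 y [0.0033 0.0327] z [0.258  0.2893]
   0.67 126 y [-0.0018  0.0374] z [0.2633 0.2996]
   0.678 131 y [-0.0039  0.0381] z [0.2704 0.3047]
   0.686 144 y [-0.0032  0.0395] z [0.2674 0.3101]
   0.694 137 y [-0.0058  0.0393] z [0.2662 0.3148]
   0.702 129 y [-0.0045  0.0391] z [0.2687 0.3164]
   0.71 108 y [0.0057 0.0521] z [0.2372 0.3134]
post 377 [0.7123 0.0193 0.1417]
top0 551 [ 0.6523 -0.0063  0.2677] [0.7146 0.0494 0.3232]
   0.654 30 y [0.0037 0.029 ] z [0.2696 0.286 ]
   0.662 61 y [0.0002 0.0303] z [0.2713 0.2907]
   0.67 84 y [-0.0028  0.0351] z [0.2712 0.3   ]
   0.678 81 y [-0.0063  0.0371] z [0.2926 0.3061]
   0.686 80 y [-0.0061  0.0371] z [0.2987 0.3143]
   0.694 78 y [-0.0061  0.0371] z [0.3026 0.3173]
   0.702 67 y [-0.006   0.0364] z [0.304  0.3177]
   0.71 62 y [-0.0039  0.0493] z [0.2698 0.315 ]
top26 548 [ 0.6523 -0.0064  0.267 ] [0.715  0.0493 0.3189]
   0.654 30 y [0.0037 0.0289] z [0.2688 0.2838]
   0.662 59 y [0.0005 0.0322] z [0.2701 0.2912]
   0.67 82 y [-0.004  0.035] z [0.2721 0.3004]
   0.678 83 y [-0.0062  0.0371] z [0.292  0.3074]
   0.686 81 y [-0.0062  0.0371] z [0.2982 0.3131]
   0.694 78 y [-0.0061  0.0372] z [0.3019 0.315 ]
   0.702 66 y [-0.006   0.0365] z [0.3061 0.318 ]
   0.71 63 y [-0.0039  0.0492] z [0.2722 0.3135]
```

```bash
python3 - <<'E'
from h import *
a=np.radians(-1.5);h=np.array([np.cos(a),np.sin(a),0]);look=-h*np.cos(np.pi/6)+[0,0,-.5];up=-h*.5+[0,0,np.cos(np.pi/6)];yy=np.array([-np.sin(a),np.cos(a),0])
for n in("scene26","scene0","top26"):
    im,d,K,R,t=load(f"pics/{n}.npz");P=cloud(d,K,R,t);X,Y,Z=P[...,0],P[...,1],P[...,2]
    m=(d>0)&(Z>.235)&(Z<.33)&(X>.63)&(X<.7)&(abs(Y-.02)<.045)
    q=P[m]-[.66,.0165,.264];k,y,u=q@look,q@yy,q@up
    print(n)
    for b in np.arange(-.03,.012,.003):
        w=abs(k-b)<.0015
        if w.sum()>3: print(round(b,4),w.sum(),"y",np.percentile(y[w],[3,97]).round(4),"up",np.percentile(u[w],[3,97]).round(4))
E
```

```text
scene26
-0.03 46 y [-0.0139  0.0229] up [-0.0114  0.0241]
-0.027 47 y [-0.0165  0.0231] up [-0.0135  0.0251]
-0.024 59 y [-0.0184  0.0216] up [-0.0117  0.0226]
-0.021 24 y [-0.0077  0.0163] up [-0.0031  0.016 ]
-0.018 22 y [-0.0077  0.0193] up [-0.0006  0.0198]
-0.015 30 y [-0.0103  0.0191] up [-0.0025  0.0206]
-0.012 39 y [-0.0148  0.0201] up [-0.0064  0.0199]
-0.009 21 y [-0.01    0.0155] up [-0.0013  0.0187]
-0.006 29 y [-0.0071  0.0166] up [-0.003   0.0182]
-0.003 29 y [-0.0134  0.0155] up [-0.0075  0.0172]
-0.0 25 y [-0.0084  0.0107] up [-0.0084  0.0149]
scene0
-0.03 45 y [-0.0154  0.0233] up [-0.0121  0.0255]
-0.027 50 y [-0.0154  0.0232] up [-0.0145  0.0251]
-0.024 58 y [-0.0174  0.0207] up [-0.0142  0.0226]
-0.021 25 y [-0.0068  0.0163] up [-0.0038  0.0182]
-0.018 20 y [-0.0073  0.0184] up [-0.0006  0.0208]
-0.015 31 y [-0.0131  0.0192] up [-0.0034  0.0199]
-0.012 40 y [-0.0172  0.0194] up [-0.0079  0.0222]
-0.009 24 y [-0.0069  0.0152] up [-0.0039  0.0167]
-0.006 26 y [-0.0089  0.0166] up [-0.0026  0.018 ]
-0.003 27 y [-0.0077  0.0154] up [-0.0106  0.0157]
-0.0 27 y [-0.0106  0.0148] up [-0.0058  0.0143]
top26
-0.03 25 y [-0.0208  0.0194] up [0.0173 0.026 ]
-0.027 28 y [-0.0184  0.019 ] up [0.0143 0.0255]
-0.024 18 y [-0.0192  0.0186] up [0.016  0.0231]
-0.021 7 y [-0.0059  0.0128] up [0.0149 0.0234]
-0.018 19 y [-0.0147  0.0175] up [0.006  0.0186]
-0.015 28 y [-0.0183  0.0168] up [0.0001 0.0213]
-0.012 18 y [-0.0173  0.0175] up [0.0056 0.0226]
-0.009 15 y [-0.0176  0.0105] up [0.0039 0.0171]
-0.006 14 y [-0.0131  0.013 ] up [0.0034 0.0189]
-0.003 16 y [-0.0131  0.0138] up [0.0059 0.0195]
-0.0 11 y [-0.0135  0.0123] up [0.0069 0.0174]
```

```bash
python3 -m inch '[[2.8,[0,2,-0.5],2.1],[2.8,[0,2.5,0],2.1],[2.8,[0,2.5,0],2.1],[2.8,[1,1.7,0],0],[2.8,[2,0,0],0]]' |grep -v grip
python3 -m inch '[[2.8,[2,0,0],0],[2.8,[1.5,0,0],0],[2.8,[1,0,0],0],[2.8,[0,0,0],0],[2.8,[0,0,0],0]]' |grep -v grip
cat > cen.py <<'E'
import sys;from prof import *
def cen(tag,n=3,yaw=-1.5):
    # centre in world, averaged over n pictures
    out=[]
    for j in range(n):
        snap("wrist",f"{tag}_{j}")
        im,d,K,R,t=load(f"pics/wrist{tag}_{j}.npz");e=ctrl.state()["eef_pos"];P=cloud(d,K,R,t);a=np.radians(yaw)
        u=np.array([np.cos(a),np.sin(a),0]);w=np.array([-np.sin(a),np.cos(a),0]);c=-R.T@t
        Q=P-e-[0,0,.052];L,W,Z=P@u,P@w,P[...,2];b=(d>0)&(abs(Q@u)<.05)&(abs(Q@w)<.02)&(abs(Q[...,2])<.05)
        hsv=cv2.cvtColor(im,cv2.COLOR_RGB2HSV);res=[]
        for nm,m in(("top",b&(im.min(2)>117)&(im.max(2)<160)&(hsv[...,1]<30)),("end",b&(cv2.inRange(hsv,(18,120,60),(32,255,165))>0))):
            m=cv2.erode(m.astype(np.uint8),np.ones((3,3)));k,l,st,_=cv2.connectedComponentsWithStats(m);m=l==1+st[1:,4].argmax()
            q=np.c_[L[m],W[m],Z[m]];mu=q.mean(0)
            for _ in range(4):
                v=np.linalg.svd(q-q.mean(0),full_matrices=False)[2][2];r=abs((q-q.mean(0))@v);q=q[r<max(.0008,2.5*np.median(r))]
            mu=q.mean(0);v=v*np.sign(v[2] if nm=="top" else v[0]);res.append((v,v@mu))
            wc=np.percentile(q[:,1],[1,99]).mean()
        (v1,k1),(v2,k2)=res   # top plane: v1.p=k1, centre 17 mm below; end plane: v2.p=k2, centre 25.5 mm behind
        p=np.linalg.solve(np.array([v1,v2,[0,1,0]]),[k1-.017,k2-.0255,wc]);X=u*p[0]+w*p[1]+[0,0,p[2]]
        t1=np.degrees(np.arctan2(-v1[0],v1[2]));t2=np.degrees(np.arctan2(v2[2],v2[0]))
        print("eef",np.round(e,4),"centre",np.round(X,4),"tilts",round(t1,2),round(t2,2),"roll",round(np.degrees(np.arcsin(v1[1])),2),"yawerr",round(np.degrees(np.arcsin(v2[1])),2));out.append(X)
    print("mean",np.round(np.mean(out,0),4))
if __name__=="__main__": cen(sys.argv[1],yaw=float(sys.argv[2]))
E
python3 cen.py c1 -1.5; python3 -c "
from bench import ctrl;s=ctrl.state();print(s['ee_rot'],s['time_s'])"
```

```text
time_s: 22.42
eef_pos: [0.5022, 0.0197, 0.1413]
ee_rot: [179.9, 0.5, -1.7]
wrist_force: [0.9, 0.0, -2.9]
finger_gap: 0.0321
time_s: 22.83
eef_pos: [0.5497, 0.0213, 0.1429]
ee_rot: [-180.0, 0.3, -1.5]
wrist_force: [0.4, -0.7, -2.3]
finger_gap: 0.0319
eef [0.5496 0.0213 0.1433] centre [0.5429 0.0203 0.1999] tilts 28.83 27.82 roll -0.04 yawerr 0.07
eef [0.5497 0.0214 0.1438] centre [0.5427 0.0203 0.2003] tilts 28.86 28.71 roll -0.03 yawerr -0.04
eef [0.55   0.0213 0.1442] centre [0.5428 0.0204 0.2008] tilts 28.96 28.44 roll -0.06 yawerr 0.42
mean [0.5428 0.0203 0.2003]
[-1.79987962e+02  1.39763564e-01 -1.46547019e+00] 22.9833
```

```bash
python3 -m inch '[[2.8,[0.6,0.1,-0.2],0],[2.8,[0.6,0.1,-0.2],0],[2.8,[0.1,0,0],0],[2.8,[0,0,0],0],[2.8,[0,0,0],0]]' |grep -v grip
python3 cen.py c2 -1.5
python3 - <<'E'
from h import *
a=np.radians(-1.5);h=np.array([np.cos(a),np.sin(a),0]);yy=np.array([-np.sin(a),np.cos(a),0])
for n in("scene","top"):
    im,d,K,R,t=snap(n,"30");P=cloud(d,K,R,t);hsv=cv2.cvtColor(im,cv2.COLOR_RGB2HSV);ye=(cv2.inRange(hsv,(16,110,50),(34,255,255))>0)&(abs(P[...,2]-.2)<.05)&(abs(P[...,0]-.56)<.06)
    q=P[ye];print(n,ye.sum())
    if len(q)>5: print(q.mean(0).round(4),np.percentile(q,[3,97],axis=0).round(4))
im=load("pics/scene30.npz")[0];cv2.imwrite("pics/s30.png",cv2.resize(im[120:260,215:375,::-1],None,fx=5,fy=5,interpolation=cv2.INTER_CUBIC)[:600])
E
```

```text
time_s: 23.4
eef_pos: [0.5647, 0.0187, 0.1493]
ee_rot: [-180.0, -0.0, -1.5]
wrist_force: [0.2, -0.0, -3.1]
finger_gap: 0.0323
eef [0.5644 0.0187 0.1491] centre [0.5575 0.0176 0.2063] tilts 29.14 28.36 roll -0.02 yawerr -0.03
eef [0.5643 0.0187 0.149 ] centre [0.5573 0.0176 0.2061] tilts 29.12 28.41 roll 0.02 yawerr 0.01
eef [0.5643 0.0187 0.149 ] centre [0.5572 0.0177 0.206 ] tilts 29.17 28.35 roll -0.05 yawerr 0.35
mean [0.5573 0.0177 0.2061]
scene 94
[0.5416 0.0305 0.2032] [[0.5316 0.0102 0.1924]
 [0.5537 0.0379 0.2131]]
top 0
```

View pics/s30.png

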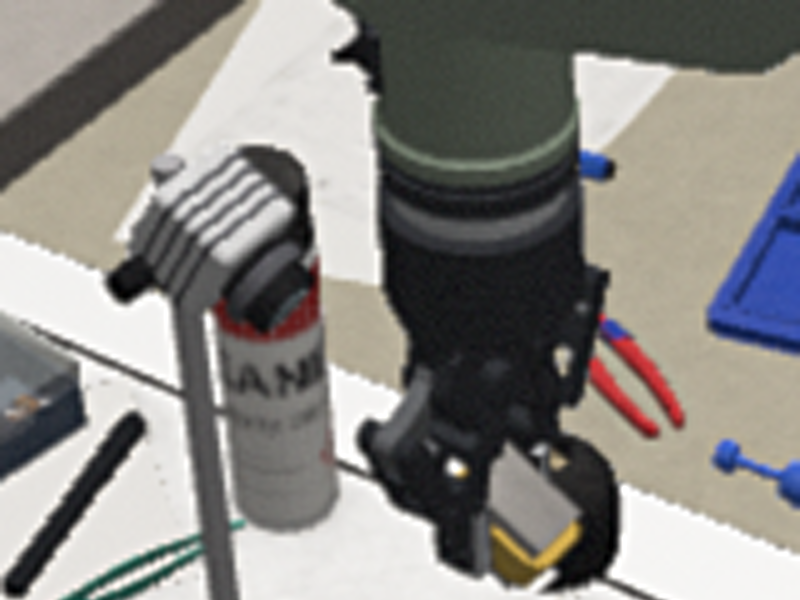

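The scene crop shows the transformer held at (530,520), tilted towards the lens at (290,290) with nothing touching. One last 2 mm trim, then let it settle and check.

```bash
python3 -m inch '[[2.8,[-0.2,0,0.1],0],[2.8,[0,0,0],0],[2.8,[0,0,0],0],[2.8,[0,0,0],0],[2.8,[0,0,0],0]]'
python3 -m inch '[[2.8,[0,0,0],0],[2.8,[0,0,0],0],[2.8,[0,0,0],0]]' >/dev/null
python3 cen.py c3 -1.5
python3 - <<'E'
from h import *
import lidp
A=load("pics/scene0.npz")
im,d,K,R,t=snap("scene","31");P0=cloud(A[1],*A[2:]);P=cloud(d,K,R,t)
for nm,x,y in(("jar",.677,.18),("tin",.66,.239),("bottle",.352,.256),("pump",.527,-.242),("dome",.65,-.153)):
    r=[]
    for Q in(P0,P):
        m=(abs(Q[...,0]-x)<.05)&(abs(Q[...,1]-y)<.04)&(Q[...,2]>.012)&(Q[...,2]<.09);r.append(Q[m].mean(0).round(3) if m.sum()>20 else None)
    print(nm,r)
lidp.plane("pics/scene31.npz",x=(.37,.6),y=(-.25,.04),zlo=.003)
E
```

```text
time_s: 24.07
eef_pos: [0.5626, 0.0187, 0.1481]
ee_rot: [-180.0, -0.0, -1.5]
wrist_force: [-0.1, -0.4, -2.9]
finger_gap: 0.0323
gripper_force: 60.4
eef [0.5626 0.0187 0.1481] centre [0.5554 0.0176 0.2051] tilts 29.13 28.74 roll 0.03 yawerr -0.0
eef [0.5625 0.0187 0.1481] centre [0.5554 0.0177 0.205 ] tilts 29.19 28.48 roll -0.07 yawerr 0.23
eef [0.5625 0.0187 0.1481] centre [0.5554 0.0176 0.2051] tilts 29.12 28.69 roll -0.06 yawerr -0.03
mean [0.5554 0.0177 0.2051]
jar [array([0.674, 0.185, 0.03 ]), array([0.674, 0.185, 0.03 ])]
tin [array([0.661, 0.239, 0.018]), array([0.661, 0.239, 0.019])]
bottle [array([0.35 , 0.262, 0.049]), array([0.35 , 0.262, 0.048])]
pump [array([ 0.527, -0.241,  0.02 ]), array([ 0.528, -0.241,  0.02 ])]
dome [array([ 0.645, -0.139,  0.044]), array([ 0.631, -0.149,  0.043])]
pics/scene31.npz 1686 tilt 0.1 n [-0.    -0.002  1.   ] far edge [ 0.52  -0.123  0.01 ] x range [0.4   0.525] y [-0.169  0.034] z [0.008 0.012]
```

```bash
python3 -c "from bench import ctrl;print(ctrl.hand_in())"
```

```text
the job is handed in; nothing more can be done
None
```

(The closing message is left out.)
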